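# Weigh out the sugar loaves from the stay-lidded chest

## Task

First set the empty wooden bowl in the middle of the kitchen scale's round plate, let go of it, and press the tare button. Then raise the lid of the wooden chest by its steel bar until the folding stay at its side goes past straight and locks, so that the lid stands open with nobody holding it, and put every sugar loaf from the chest into the bowl on the scale. When all are in, pull the stay's knee pin forward, towards the robot, to break the stay and bring the lid down fully shut, with the bowl still standing in the middle of the plate and the other kitchenware left where it is.

Things in the scene. Friction and masses are not known exactly. Their poses are not given: they have to be found in the camera images.
- chest: Low wooden chest, fixed, 200 (its x) by 316 (its y) by 80 mm high. Origin: centre of its underside; x from front (bar side) to back (hinge side), z up. Inner floor 35 mm above the counter, inside 184 x 300 mm, walls 8 mm. Along its front half the floor has four recesses between ribs 8 mm high, 32 mm wide; a loaf lies in each, some may be empty. The folding stay is outside, on its -y side.
- lid_hinge (a point): Middle of the lid's hinge axis, at the chest's back edge, at chest (100, 0, 86) mm; the axis runs along the chest's y. It does not move with the lid. Axes as the chest.
- lid_bar (a point): Middle of the steel bar, 12 mm thick and 110 mm long (along the chest's y) on two posts at its ends, 45 mm beyond the lid's front edge and 245 mm from the hinge axis; with the lid shut it is 86 mm above the counter. The lid is 12 mm thick, 200 x 300 mm, 0.55 kg.
- lid (a joint): Lid angle, rad: 0 shut, grows as it opens; about 1.40 when the stay is straight, which also stops it (about 1.39 when the stay is locked). Held by nothing but the stay, an open lid sinks shut by its weight in a few seconds (damped hinge).
- knee_pin (a point): Middle of the 12 mm steel pin, 55 mm long along the chest's y, sticking out sideways from the knee of the stay, 18 mm black end cap. Two flat steel links, 16 mm high, 69 mm between pivots, meet here: the lower turns at chest (30, -163, 66) mm, the upper on the lid's side. Folded it hangs 18 mm above the counter; locked, 130 mm, the pin spanning chest y -165 to -226 mm.
- knee (a joint): Knee angle, rad: 0 folded (lid shut), 2.48 straight, stop at 2.62 (locked past straight). A weak spring snaps it to the stop once the lid is within about 0.05 rad of its top. Moving the pin 25 to 45 mm towards the chest's front (-x), with 1 to 3 N, breaks it; the lid then sinks shut, folding the stay forward and down.
- scale: Kitchen scale, fixed, white, 245 (its x) x 165 mm. Origin: centre of its underside; front (-x) has the display and tare button, z up.
- scale_plate (a point): Centre of the top face of the scale's round steel plate, diameter 156 mm, 33 mm above the counter, at scale (30, 0, 33) mm. Axes as the scale.
- tare_top (a point): Centre of the top of the round grey tare button, 24 mm in diameter, in a black collar at the scale's front, at scale (-98, -35, 38) mm when out. Pressed straight down.
- tare (a joint): Travel of the tare button, m: 0 out, 0.006 fully down (5 N); it springs back. It counts as pressed beyond 0.004.
- bowl_mid (a point): Round turned wooden bowl, on the vertical axis half-way up (30 mm above its foot); z is its axis. 60 mm high, rim diameter 170 mm outside, wall 9 mm thick at the rim, foot diameter 132 mm, inner floor 8 mm above the foot. 0.28 kg. It can be picked up by pinching the wall at the rim from above.
- loaf1_mid (a point): Centre of a brown raw-sugar loaf, a block 50 (its x) x 30 (its y) x 36 mm (its z), 70 g; z up as it lies at the start. Starts in a recess on the chest's inner floor. All loaves are alike; two to four are present.
- loaf2_mid (a point): Centre of a brown raw-sugar loaf, a block 50 (its x) x 30 (its y) x 36 mm (its z), 70 g; z up as it lies at the start. Starts in a recess on the chest's inner floor. All loaves are alike; two to four are present.
- loaf3_mid (a point): Centre of a brown raw-sugar loaf, a block 50 (its x) x 30 (its y) x 36 mm (its z), 70 g; z up as it lies at the start. Starts in a recess on the chest's inner floor. All loaves are alike; two to four are present.
- loaf4_mid (a point): Centre of a brown raw-sugar loaf, a block 50 (its x) x 30 (its y) x 36 mm (its z), 70 g; z up as it lies at the start. Starts in a recess on the chest's inner floor. All loaves are alike; two to four are present.
- spoon: Bystander: wooden spoon lying flat, 260 mm long.
- jar: Bystander: clear plastic jar with white cap, diameter 76, height 110 mm. Origin: centre of its underside.
- salt_cup: Bystander: small terracotta cup, 64 mm across, 55 mm high. Origin: centre of its underside.
There are look-alikes about, which are no part of the job. What is meant by the part that bears bowl_mid is not pink or purple, and is the larger of those in its own colour.

How it is judged (in metres and radians):
On the way, in this order (a step that is already met when the one before it is completed fails the run):
1. the empty bowl stands upright in the middle of the scale's plate, released (horizontal distance between bowl_mid and scale_plate below 0.025 m and z of bowl_mid in the frame of scale_plate between 0.025 and 0.036 m and angle between bowl_mid's own z axis and vertical below 0.1 rad and distance between each of loaf1_mid, loaf2_mid, loaf3_mid, loaf4_mid and bowl_mid above 0.12 m and contact force between the fingers and bowl below 0.1 N and linear speed of bowl below 0.03 m/s), for 0.2 s.
2. the tare button is pressed with the empty bowl on the plate (horizontal distance between bowl_mid and scale_plate below 0.025 m and z of bowl_mid in the frame of scale_plate between 0.025 and 0.036 m and angle between bowl_mid's own z axis and vertical below 0.1 rad and distance between each of loaf1_mid, loaf2_mid, loaf3_mid, loaf4_mid and bowl_mid above 0.12 m and value of joint tare above 0.004 m), for 0.1 s.
3. the lid is up with the stay locked past straight, and the robot has let go of it (value of joint knee above 2.53 rad and value of joint lid above 1.3 rad and contact force between the fingers and chest below 0.1 N), for 0.4 s.
4. every loaf is in the bowl on the scale while the stay is still locked (horizontal distance between bowl_mid and scale_plate below 0.025 m and z of bowl_mid in the frame of scale_plate between 0.025 and 0.036 m and angle between bowl_mid's own z axis and vertical below 0.1 rad and horizontal distance between each of loaf1_mid, loaf2_mid, loaf3_mid, loaf4_mid and bowl_mid below 0.068 m and z of loaf1_mid in the frame of bowl_mid between -0.03 and 0.06 m and z of loaf2_mid in the frame of bowl_mid between -0.03 and 0.06 m and z of loaf3_mid in the frame of bowl_mid between -0.03 and 0.06 m and z of loaf4_mid in the frame of bowl_mid between -0.03 and 0.06 m and value of joint knee above 2.53 rad), for 0.2 s.
5. the stay's knee is broken (value of joint knee below 2 rad).
At the end, for the whole second after the job is handed in: The lid is shut (under 0.04 rad) with the stay folded; the bowl stands upright on the scale's plate within 25 mm of its middle; every loaf present is in the bowl (centre within 68 mm of its axis and less than 60 mm above its mid-height), all at rest (horizontal distance between bowl_mid and scale_plate below 0.025 m and z of bowl_mid in the frame of scale_plate between 0.025 and 0.036 m and angle between bowl_mid's own z axis and vertical below 0.1 rad and horizontal distance between each of loaf1_mid, loaf2_mid, loaf3_mid, loaf4_mid and bowl_mid below 0.068 m and z of loaf1_mid in the frame of bowl_mid between -0.03 and 0.06 m and z of loaf2_mid in the frame of bowl_mid between -0.03 and 0.06 m and z of loaf3_mid in the frame of bowl_mid between -0.03 and 0.06 m and z of loaf4_mid in the frame of bowl_mid between -0.03 and 0.06 m and value of joint lid below 0.04 rad and value of joint knee below 0.3 rad and value of joint tare below 0.002 m and linear speed of bowl below 0.03 m/s and linear speed of each of loaf1, loaf2, loaf3, loaf4 below 0.05 m/s); the robot touches nothing.
It fails at once if a bystander is moved more than 40 mm (distance of any of spoon, jar, salt_cup from where it was at the start of the episode above 0.04 m).
Of loaf1, loaf2, loaf3, loaf4 only 2 to 4 are there at a start; the rules pass over those that are not, and their reading is None.
At some moment in a run one of loaf1, loaf2, loaf3, loaf4 may be knocked a few centimetres aside while the robot is not near it.
Once in a run the grip may slacken for a moment while it holds something.
It also fails if it takes over 210 s, if anything falls off the work surface, if the arm or the gripper's body presses on something with over 40 N, if the wrist force passes 120 N, or if a joint passes its speed limit or range.

## Robot

A 6-joint arm with a two-finger parallel gripper is mounted at the origin on the work surface. World frame = base frame: x ahead of the robot, y to its left, z up, the work surface at z = 0. Lengths are in mm, angles in degrees, forces in N, time in s.
With the tool pointing down it reaches from about 300 to 850 mm from the base axis. Payload 4.2 kg.
Tool frame: the origin (TCP) lies between the finger pads; the fingertips stand ahead of it and the grasp point (between the pads) lies 8 mm behind it (env.tip_reach is the x of the fingertips in the tool frame, in mm); x points along the fingers, y is the direction in which the jaws open and shut, and the axes are right-handed (so a half turn about x gives the same grasp; the last joint's range is limited). The gripper opens to 91 mm and grips with 3 to 60 N. Pads are 32 mm wide; open, the fingers measure 118 mm over their backs; the gripper's body (76 mm by 178 mm) begins 60 mm behind the grasp point.
Start: joints at [-66.864, 18.312, 89.639, -0, 72.044, -1.146], TCP at [236.46, -524.146, 224.976] pointing down, gripper open.
Joint ranges: [-177.97, 177.97], [-48.28, 115.42], [12.27, 149.76], [-77.06, 257.06], [2.81, 150.46], [-146.56, 146.56]. Speed limits (degrees/s): [147.25, 147.25, 180, 180, 180, 180].

## Interface

Orientations are given as [roll, pitch, yaw] about the fixed x, y, z axes, in that order (R = Rz(yaw) Ry(pitch) Rx(roll)).
In Python, from workcell import env, cams gives the robot as it stands.
- The arm moves only by the tool arm_command, never from a script. Its argument "deltas" is a list of rows, each a list of 3 entries, a list of its own where there are three numbers: the opening, from 0 (shut) to 1 (fully open), then the shift along the world's x, y, z in mm, then the turn about the world's z in rad. A call has 1 to 20 rows; each row is the pose to reach, as a shift and turn from the pose commanded when the call began; what a row does not reach only later rows make up. A row lasts 1/10 s, in which the tool goes at most 50 mm and 8.59 degrees, less where a joint would pass 70% of its speed; a pose out of reach is approached as far as the arm can. A call with a gripper value outside its range is refused whole. The fingers move at their own pace and stop on an object; "grip_force" is the grip in N (left out, the last holds). Time passes only in rows, so rows that repeat a pose let the fingers close. It gives the time, the measured TCP pose, the force and the opening at its end, in the units of the state.
- env.state(): the state, without advancing time (a new reading comes with each control period).
- cams.grab_frame(name): name is "side" or "top"; returns a dict with "img" (400x640x3 uint8, red, green, blue), "K" (3x3 intrinsics, pixels), "rvec" (rotation vector, rad) and "tvec" (3), from world to camera coordinates, as OpenCV has them. Camera axes: x right, y down, z forward; pixel columns grow to the right and rows downward; lengths in mm; the calibration is good to about 2 mm. A picture is of the moment at which its call begins. There is no depth.
- env.job_done(): hands the job in, once; it reports no verdict.
Trained networks look in a picture, given as the dict that the camera call returned (one of the last four; its "shot" number tells which), for a name from the list of things; names that differ only in an ending like _2 or _b are one class to them, and where a whole thing is asked for, a point or a joint stands for the part that bears it (a point fixed in the world has none). Each returns a list of dicts, best first, with "conf" (0 to 1); they miss things now and then, are a little off and sometimes report something else, mostly with a low value. They report only what shows in the picture. A call takes as long as a camera call. They do not tell look-alikes from the thing itself.
- cams.silhouettes(picture, name): "region" (400x640 bool, what is visible of it) and "centre" ([column, row] in pixels, amid what is visible of it).
The state is a dict: "time_s": time; "qpos": joint angles; "qvel": joint speeds; "effort": joint torques, N m; "ee_pos": TCP position; "ee_rot": TCP orientation; "force": force on the tool from outside, world axes, zero at the start; "torque": the same for the moment, N m; "gripper_width": finger opening in mm.
Only numpy, scipy, OpenCV 4.12 (cv2) and the standard library are available. Lean on these libraries where they do the work, as an engineer would, in place of code of your own. Each camera call takes 0.05 s, during which the arm holds its last target.

## Working session

There is one attempt and no reset: what is moved stays moved. The work goes in short steps, Python scripts to look and compute and a tool call to move; the robot and the scene stay as the last step left them, time stands still between calls to the robot, and variables do not carry over. Pictures are saved under pics/ and viewed, and the job is handed in when it is done.

Besides the shell and the picture viewer there is one more tool, called after "Call:" in YAML: its name, and indented under it one key for each argument. arm_command: Moves the arm, as the interface text tells. Its arguments: {"type":"object","properties":{"deltas":{"type":"array","items":{"type":"array"}},"grip_force":{"type":"number"}},"required":["deltas"]}

```bash
ls; mkdir -p pics; cat > h.py <<'E'
import numpy as np, cv2
from workcell import env, cams
def save(f,n,crop=None,s=1):
    im=f["img"][:,:,::-1].copy()
    if crop: im=im[crop[1]:crop[3],crop[0]:crop[2]]
    if s!=1: im=cv2.resize(im,None,fx=s,fy=s,interpolation=cv2.INTER_CUBIC)
    cv2.imwrite("pics/"+n+".png",im)
def Rt(f):
    return cv2.Rodrigues(np.array(f["rvec"],float))[0],np.array(f["tvec"],float).ravel()
def proj(f,P):
    R,t=Rt(f); p=(np.atleast_2d(P)@R.T+t)@np.array(f["K"]).T
    return p[:,:2]/p[:,2:]
def ray(f,px,z):
    R,t=Rt(f); d=R.T@np.linalg.inv(f["K"])@np.array([px[0],px[1],1.]); c=-R.T@t
    return c+d*(z-c[2])/d[2]
def tri(fs,pxs):
    A=np.zeros((3,3));b=np.zeros(3)
    for f,px in zip(fs,pxs):
        R,t=Rt(f); d=R.T@np.linalg.inv(f["K"])@np.array([px[0],px[1],1.]); d/=np.linalg.norm(d);c=-R.T@t
        M=np.eye(3)-np.outer(d,d);A+=M;b+=M@c
    return np.linalg.solve(A,b)
E
python3 - <<'E'
from h import *
print(env.tip_reach, env.state())
for n in("top","side"):
    f=cams.grab_frame(n); save(f,n+"0"); R,t=Rt(f); print(n,(-R.T@t).round(),f["K"][0][0])
    for k in ["chest","lid","knee_pin","scale","tare_top","bowl_mid","lid_bar","spoon","jar","salt_cup"]:
        try:
            print(k,[(round(d["conf"],2),np.round(d["centre"]).tolist(),int(d["region"].sum())) for d in cams.silhouettes(f,k)])
        except Exception as e: print(k,e)
E
```

```text
pics
11.0 {'time_s': 0.0, 'qpos': array([-6.68628471e+01,  1.83492636e+01,  8.97068721e+01, -1.88041939e-03,
        7.20431505e+01, -1.14423693e+00]), 'qvel': array([-0.0276458 , -0.01161786,  0.00334189, -0.04312912, -0.09005559,
        0.01720021]), 'effort': array([ 1.41969871e-03, -4.12458622e+01, -2.31973171e+01,  7.27877906e-02,
        4.56800626e-02, -1.73515655e-04]), 'ee_pos': array([ 236.26456623, -523.679501  ,  224.14093845]), 'ee_rot': array([-90.11264052,  89.90069776, 114.16933056]), 'force': array([ 0.15564265, -0.8546565 , -0.04225318]), 'torque': array([ 0.00615473, -0.01680786, -0.0065775 ]), 'gripper_width': 91.1071568804675}
top [ 227.  -81. 1506.] 426.2912239512106
chest [(0.71, [222.0, 195.0], 6038), (0.15, [220.0, 197.0], 5256)]
lid [(0.94, [222.0, 196.0], 5263), (0.41, [220.0, 197.0], 6161)]
knee_pin [(0.42, [278.0, 202.0], 63)]
scale [(0.89, [328.0, 201.0], 3132)]
tare_top []
bowl_mid [(0.96, [494.0, 220.0], 878), (0.89, [448.0, 210.0], 910), (0.88, [356.0, 272.0], 2008), (0.7, [391.0, 195.0], 1780), (0.34, [218.0, 196.0], 5156)]
lid_bar [(0.98, [219.0, 196.0], 5262), (0.37, [221.0, 196.0], 5950)]
spoon [(0.89, [149.0, 223.0], 460), (0.74, [220.0, 200.0], 6041)]
jar [(0.88, [361.0, 148.0], 456), (0.51, [149.0, 223.0], 462)]
salt_cup [(0.78, [200.0, 262.0], 246), (0.6, [149.0, 232.0], 328)]
side [  192. -1346.  1166.] 405.2204902541766
chest [(0.75, [308.0, 163.0], 2372)]
lid [(0.68, [310.0, 156.0], 1612)]
knee_pin [(0.65, [315.0, 182.0], 82)]
scale [(0.62, [327.0, 218.0], 1667)]
tare_top [(0.59, [319.0, 181.0], 131)]
bowl_mid [(0.94, [347.0, 292.0], 888), (0.85, [277.0, 237.0], 560), (0.81, [354.0, 339.0], 1108), (0.79, [345.0, 245.0], 1394)]
lid_bar [(0.74, [385.0, 220.0], 513), (0.6, [309.0, 156.0], 1495)]
spoon [(0.65, [270.0, 144.0], 30)]
jar [(0.81, [384.0, 220.0], 554)]
salt_cup []
```

```bash
python3 - <<'E'
import cv2
a=cv2.imread("pics/top0.png")[110:330,100:540]; cv2.imwrite("pics/top0c.png",cv2.resize(a,None,fx=1.8,fy=1.8,interpolation=cv2.INTER_CUBIC))
a=cv2.imread("pics/side0.png")[110:390,200:460]; cv2.imwrite("pics/side0c.png",cv2.resize(a,None,fx=2.1,fy=2.1,interpolation=cv2.INTER_CUBIC))
E
```

```text
(no output)
```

View pics/top0c.png

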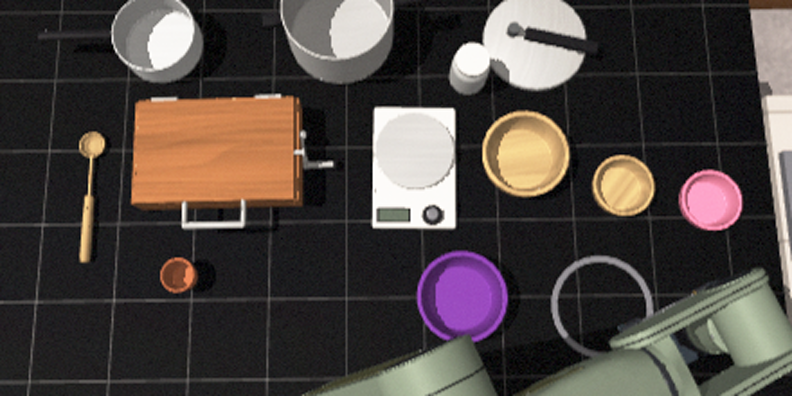

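View pics/side0c.png

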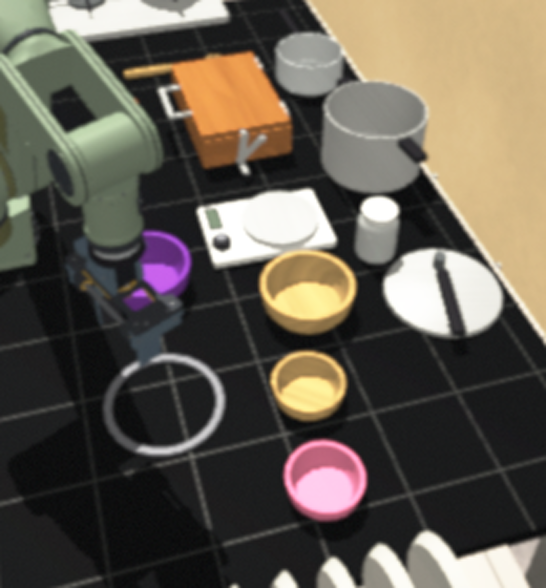

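The four bowls, in top-view pixels, are large wood (391,195), small wood (448,210), pink (494,220) and purple (356,272). The one meant is the large wooden one at (391,195): it isn't pink or purple, and it is the larger of the two wood-coloured bowls. Next I'll measure positions and enlarge a crop to confirm.

```bash
python3 - <<'E'
from h import *
f=cams.grab_frame("top"); s=cams.grab_frame("side")
save(f,"bowlcrop",(280,140,480,260),4); save(f,"chestcrop",(160,150,300,260),5)
im=f["img"].astype(int)
def best(fr,k,near,tol=25):
    for d in cams.silhouettes(fr,k):
        if np.hypot(*(np.array(d["centre"])-near))<tol: return d
# bowls ellipse: rim
for nm,near in(("big",(391,195)),("small",(448,210))):
    d=best(f,"bowl_mid",near); 
    cs=max(cv2.findContours(d["region"].astype(np.uint8),0,2)[0],key=len)
    e=cv2.fitEllipse(cs); print(nm,e)
    c=ray(f,e[0],60); p=ray(f,(e[0][0]+e[1][0]/2,e[0][1]),60); print("rim plane",c,np.linalg.norm(p-c)*2)
    # side rim
for k,near,z in(("scale",(328,201),28),("lid",(222,196),92)):
    d=best(f,k,near)
    cs=max(cv2.findContours(d["region"].astype(np.uint8),0,2)[0],key=len)
    r=cv2.minAreaRect(cs); print(k,r)
    b=np.array([ray(f,p,z)[:2] for p in cv2.boxPoints(r)]); print(b.round(1), b.mean(0).round(1), [np.linalg.norm(b[i]-b[i-1]).round(1) for i in range(4)])
E
```

```text
big ((391.1504211425781, 194.58526611328125), (46.73276901245117, 47.65066146850586), 119.70193481445312)
rim plane [ 570.69158689 -349.68854163   60.        ] 162.85934196398
small ((445.32464599609375, 212.4141082763672), (33.21941375732422, 34.252586364746094), 112.54006958007812)
rim plane [ 505.44223551 -533.60286674   60.        ] 114.65528884274845
scale ((329.5, 202.5), (67.0, 45.0), 90.0)
[[ 676.5  -56.4]
 [ 674.8 -218.9]
 [ 431.3 -211.8]
 [ 432.9  -54.8]] [ 553.9 -135.5] [np.float64(243.6), np.float64(162.6), np.float64(243.6), np.float64(157.0)]
lid ((219.0, 199.0), (74.0, 90.0), 90.0)
[[687.3 404. ]
 [683.9  91.6]
 [425.4  87.6]
 [428.6 388.2]] [556.3 242.8] [np.float64(259.2), np.float64(312.5), np.float64(258.5), np.float64(300.6)]
```

View pics/bowlcrop.png

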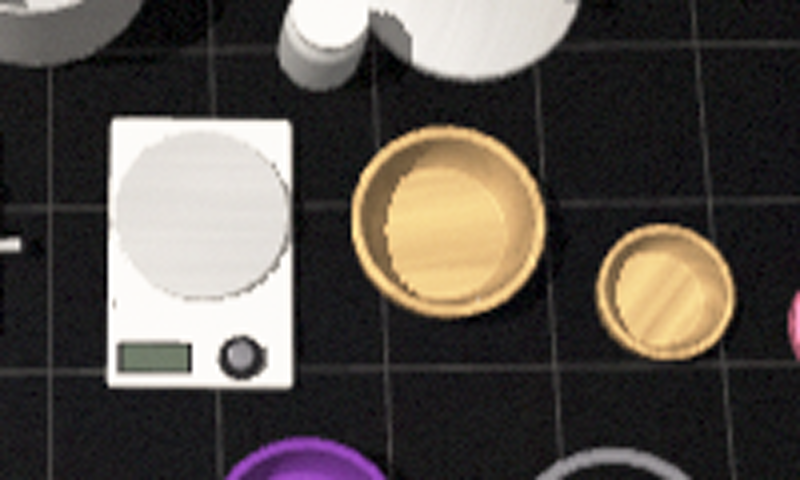

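View pics/chestcrop.png

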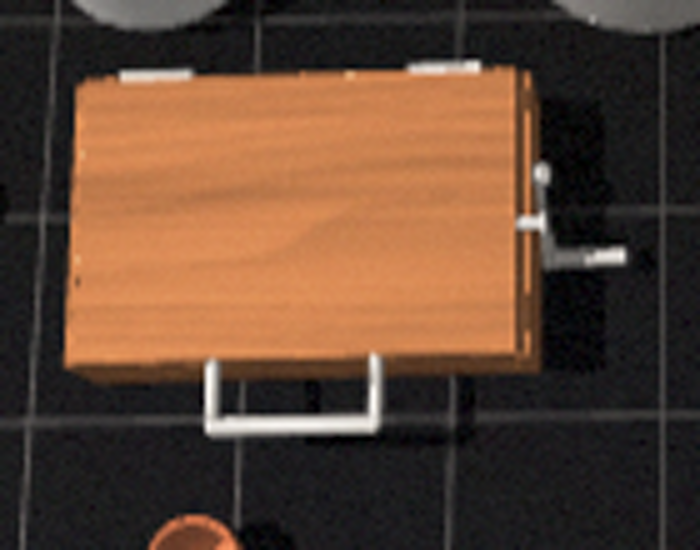

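The crop confirms the target bowl is the large wooden one, with its rim centred at (391,194). Now I'll fit the chest and scale poses from their corner pixels.

```bash
python3 - <<'E'
from h import *
from scipy.optimize import least_squares
f=cams.grab_frame("top"); s=cams.grab_frame("side"); save(s,"sidechest",(240,110,400,260),5)
def fit(P,px,x0):
    P=np.array(P,float);px=np.array(px)
    def T(v): c,q=np.cos(v[2]),np.sin(v[2]); return np.c_[v[0]+c*P[:,0]-q*P[:,1],v[1]+q*P[:,0]+c*P[:,1],P[:,2]]
    r=least_squares(lambda v:(proj(f,T(v))-px).ravel(),x0,x_scale=[100,100,.1]); print(r.x, np.degrees(r.x[2]), "res",r.fun.reshape(-1,2).round(1).tolist()); return r.x,T
v,T=fit([(100,150,92),(100,-150,92),(-100,-150,92),(-100,150,92),(-145,55,89),(-145,-55,89)],[(175.6,166),(263.4,163.6),(263.4,221),(173.4,223),(202,235.6),(235.2,234.8)],[556,242,0])
def tw(v,p): c,q=np.cos(v[2]),np.sin(v[2]); return np.array([v[0]+c*p[0]-q*p[1],v[1]+q*p[0]+c*p[1],p[2]])
for n,p in dict(hinge=(100,0,86),bar=(-145,0,86),pivot=(30,-163,66)).items(): print(n,tw(v,p).round(1), proj(f,tw(v,p)).round(1), proj(s,tw(v,p)).round(1))
v2,_=fit([(122.5,82.5,28),(122.5,-82.5,28),(-122.5,-82.5,28),(-122.5,82.5,28),(30,0,33),(-98,-35,38)],[(307.5,169.25),(353,170),(353,237),(307,236.5),(331.25,193.75),(340.5,229.25)],[554,-135,0])
for n,p in dict(plate=(30,0,33),tare=(-98,-35,38)).items(): print(n,tw(v2,p).round(1), proj(f,tw(v2,p)).round(1), proj(s,tw(v2,p)).round(1))
d=[d for d in cams.silhouettes(s,"bowl_mid")]
for q in d: print(q["conf"],q["centre"],ray(s,q["centre"],30).round())
for b in ((570.7,-349.7),):
    for h in (60,):
        a=np.linspace(0,2*np.pi,60); ring=np.c_[b[0]+85*np.cos(a),b[1]+85*np.sin(a),a*0+h]
        im=s["img"][:,:,::-1].copy()
        for p in proj(s,ring): cv2.circle(im,tuple(np.round(p).astype(int)),0,(0,0,255),-1)
        im2=f["img"][:,:,::-1].copy()
        for p in proj(f,ring): cv2.circle(im2,tuple(np.round(p).astype(int)),0,(0,0,255),-1)
        cv2.imwrite("pics/ring.png",np.vstack([cv2.resize(x,None,fx=4,fy=4) for x in(im[215:285,300:440],im2[160:230,320:460])]))
E
```

```text
[5.74946377e+02 2.43244209e+02 1.81124524e-02] 1.0377670774492658 res [[0.7, 0.1], [-0.4, 0.1], [-0.3, -0.4], [0.4, 0.1], [-0.0, 0.1], [-0.4, -0.0]]
hinge [674.9 245.1  86. ] [[220.  165.5]] [[327.4 150.5]]
bar [430.  240.6  86. ] [[218.6 235.4]] [[278.  158.8]]
pivot [607.9  80.8  66. ] [[267.6 185.1]] [[323.5 175.4]]
[ 5.51792032e+02 -1.38481717e+02 -2.28040618e-02] -1.3065764993329676 res [[0.2, -0.2], [0.4, -0.4], [0.9, 0.1], [-0.5, -0.0], [-0.8, 0.2], [-0.1, 0.3]]
plate [ 581.8 -139.2   33. ] [[330.4 193.9]] [[332.  212.9]]
tare [ 453.  -171.2   38. ] [[340.4 229.5]] [[304.  222.8]]
0.94 [346.9, 245.2] [ 583. -330.   30.]
0.71 [355.7, 337.9] [ 483. -711.   30.]
0.66 [346.9, 293.1] [ 511. -543.   30.]
0.63 [278.4, 235.0] [ 340. -204.   30.]
0.3 [316.9, 180.3] [582.  99.  30.]
```

View pics/ring.png

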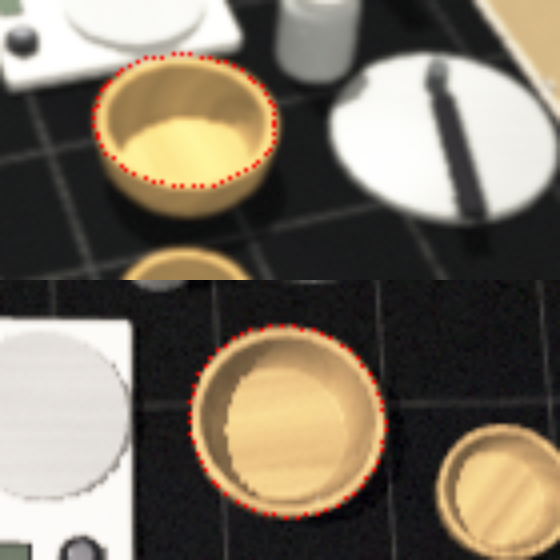

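View pics/sidechest.png

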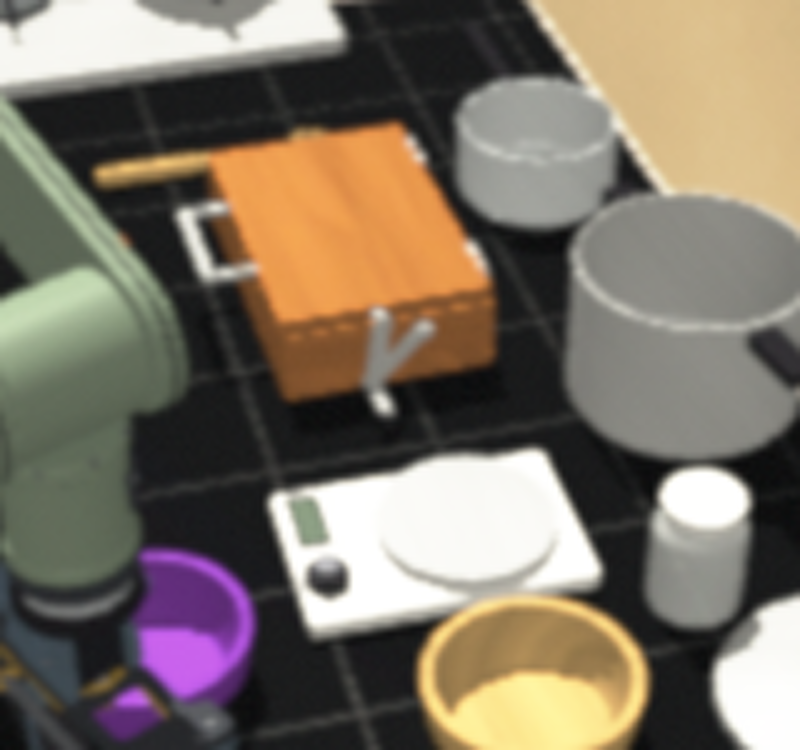

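```bash
cat >> h.py <<'E'
from scipy.spatial.transform import Rotation as Ro
def st(show=True):
    s=env.state(); R=Ro.from_euler("xyz",s["ee_rot"],degrees=True).as_matrix()
    if show: print("t",round(s["time_s"],2),"tcp",np.round(s["ee_pos"],1),"xdir",R[:,0].round(3),"jaw yaw",np.degrees(np.arctan2(R[1,1],R[0,1])).round(2),"F",np.round(s["force"],1),"w",round(s["gripper_width"],1),"q",np.round(s["qpos"],1))
    return s
E
python3 - <<'E'
from h import *
st()
f=cams.grab_frame("top"); s=cams.grab_frame("side")
for k in("jar","salt_cup","spoon"):
    for fr,z in((f,55),(s,55)): print(k,[(round(d["conf"],2),np.round(d["centre"]),ray(fr,d["centre"],{"jar":60,"salt_cup":30,"spoon":10}[k]).round()) for d in cams.silhouettes(fr,k)])
E
```

```text
t 1.55 tcp [ 236.5 -524.1  224.9] xdir [-0.  0. -1.] jaw yaw -65.72 F [ 0.1 -0.4 -0.2] w 91.5 q [-66.9  18.3  89.6  -0.   72.   -1.1]
jar [(0.58, array([360., 148.]), array([ 743., -245.,   60.])), (0.47, array([220., 196.]), array([572., 248.,  60.]))]
jar [(0.84, array([382., 217.]), array([ 758., -247.,   60.]))]
salt_cup [(0.85, array([201., 264.]), array([340., 309.,  30.]))]
salt_cup []
spoon [(0.78, array([147., 222.]), array([490., 515.,  10.]))]
spoon [(0.61, array([270., 144.]), array([432., 502.,  10.]))]
```

Call:
arm_command:
  deltas:
    - [0.5, [130, 87, -20], 0.15]
    - [0.5, [257, 174, -75], 0.3]
    - [0.5, [257, 174, -75], 1.147]
    - [0.5, [257, 174, -75], 1.147]
    - [0.5, [257, 174, -75], 1.147]
    - [0.5, [257, 174, -75], 1.147]
    - [0.5, [257, 174, -75], 1.147]
    - [0.5, [257, 174, -75], 1.147]
    - [0.5, [257, 174, -75], 1.147]
    - [0.5, [257, 174, -75], 1.147]
    - [0.5, [257, 174, -75], 1.147]
    - [0.5, [257, 174, -75], 1.147]
    - [0.5, [257, 174, -75], 1.147]
    - [0.5, [257, 174, -75], 1.147]
  grip_force: 50

```text
time_s: 3.35
ee_pos: [493.3, -350.4, 150.1]
ee_rot: [71.0, 90.0, -19.1]
force: [1.0, 0.2, -0.2]
gripper_width: 45.6
```

```bash
python3 -c "
from h import *
st()"
```

```text
t 3.35 tcp [ 493.3 -350.4  150.1] xdir [ 0. -0. -1.] jaw yaw -0.05 F [ 1.   0.2 -0.2] w 45.6 q [-36.5  24.1  92.    0.   63.9 -36.4]
```

Next I'll go down to TCP z≈42, which puts the fingertips at about 31, then close.

Call:
arm_command:
  deltas:
    - [0.5, [0, 0, -30], 0]
    - [0.5, [0, 0, -60], 0]
    - [0.5, [0, 0, -85], 0]
    - [0.5, [0, 0, -100], 0]
    - [0.5, [0, 0, -108], 0]
    - [0.5, [0, 0, -108], 0]
    - [0.5, [0, 0, -108], 0]
    - [0, [0, 0, -108], 0]
    - [0, [0, 0, -108], 0]
    - [0, [0, 0, -108], 0]
    - [0, [0, 0, -108], 0]
    - [0, [0, 0, -108], 0]
    - [0, [0, 0, -108], 0]
    - [0, [0, 0, -108], 0]
    - [0, [0, 0, -108], 0]
    - [0, [0, 0, -108], 0]

```text
time_s: 4.95
ee_pos: [494.3, -349.7, 43.4]
ee_rot: [90.7, 89.9, 0.8]
force: [-1.6, 4.1, 6.4]
gripper_width: 13.2
```

```bash
python3 -c "
from h import *
st()"
```

```text
t 4.95 tcp [ 494.3 -349.7   43.4] xdir [ 0.002  0.    -1.   ] jaw yaw 0.06 F [-1.6  4.1  6.4] w 13.2 q [-36.4  30.2  99.1   0.1  50.6 -36.5]
```

Call:
arm_command:
  deltas:
    - [0, [0, 0, 10], 0]
    - [0, [0, 0, 25], 0]
    - [0, [0, 0, 40], 0]
    - [0, [0, 0, 55], 0]
    - [0, [0, 0, 60], 0]
    - [0, [0, 0, 60], 0]
    - [0, [0, 0, 60], 0]
    - [0, [0, 0, 60], 0]

```text
time_s: 5.75
ee_pos: [492.8, -349.8, 100.9]
ee_rot: [-124.3, 89.9, 145.7]
force: [0.1, 0.5, -2.2]
gripper_width: 10.8
```

```bash
python3 -c "
from h import *
st()
for n in ('top','side'):
    f=cams.grab_frame(n); save(f,n+'1',(280,120,480,300),4)
"
```

```text
t 5.75 tcp [ 492.8 -349.8  100.9] xdir [-0.002  0.001 -1.   ] jaw yaw -0.01 F [ 0.1  0.5 -2.2] w 10.8 q [-36.5  26.7  95.6  -0.   57.9 -36.4]
```

View pics/side1.png

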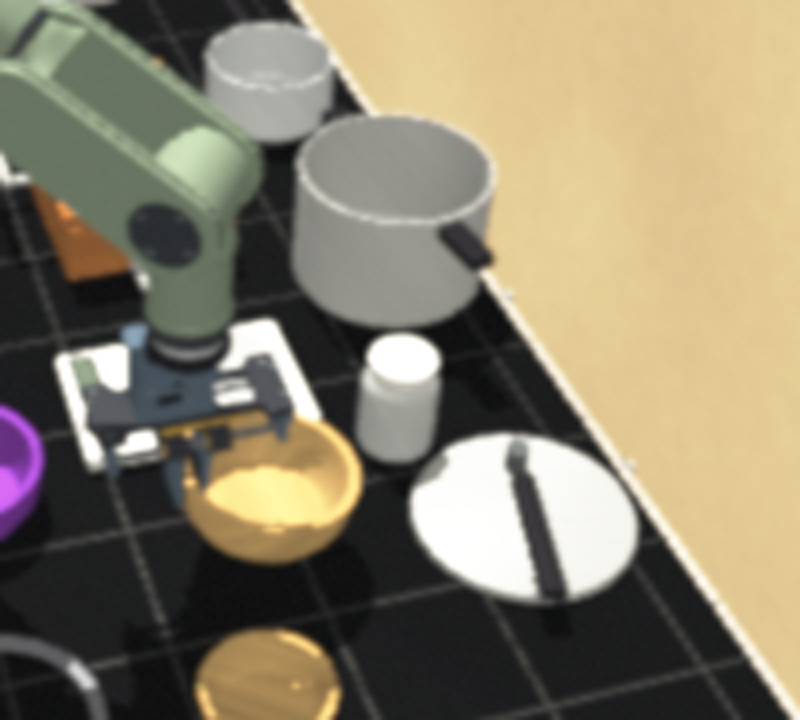

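View pics/top1.png

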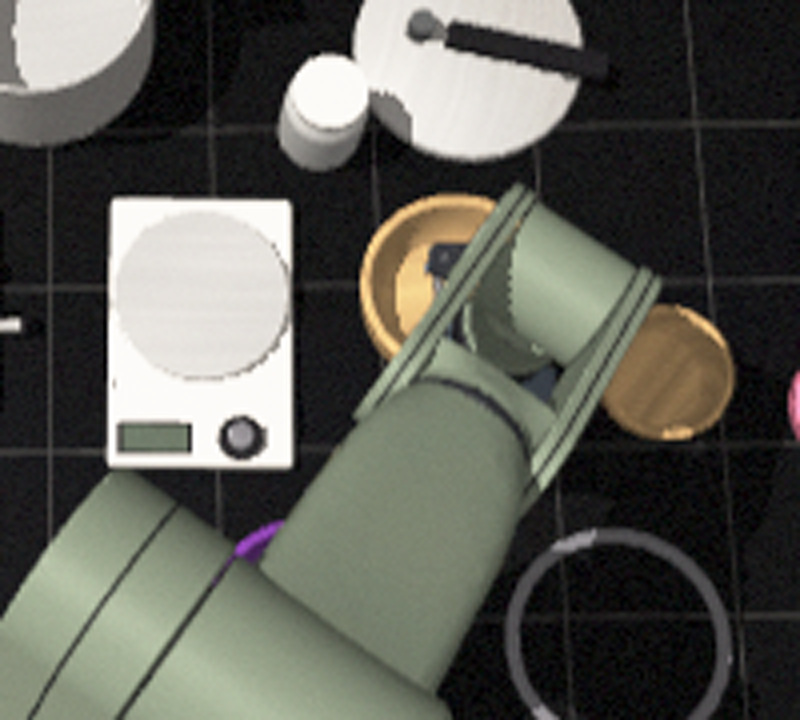

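```bash
python3 - <<'E'
from h import *
from scipy.optimize import least_squares
f=cams.grab_frame("top"); s=cams.grab_frame("side")
im=f["img"][:,:,::-1].copy(); im2=s["img"][:,:,::-1].copy()
a=np.linspace(0,2*np.pi,90)
for tilt,col in((0,(0,0,255)),(8,(255,0,0)),(16,(0,255,0))):
    t=np.radians(tilt)
    # rim near point fixed at TCP: (492.8-~8, -349.8, z 117): circle tilted about y, far side down
    u=85*(1+np.cos(a))
    ring=np.c_[486+u*np.cos(t),-349.8+85*np.sin(a),118-u*np.sin(t)]
    for i,fr in((im,f),(im2,s)):
        for p in proj(fr,ring): cv2.circle(i,tuple(np.round(p).astype(int)),0,col,-1)
cv2.imwrite("pics/ring2.png",np.vstack([cv2.resize(x,None,fx=5,fy=5) for x in(im2[210:270,290:410],im[160:220,350:470])]))
E
```

```text
(no output)
```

View pics/ring2.png

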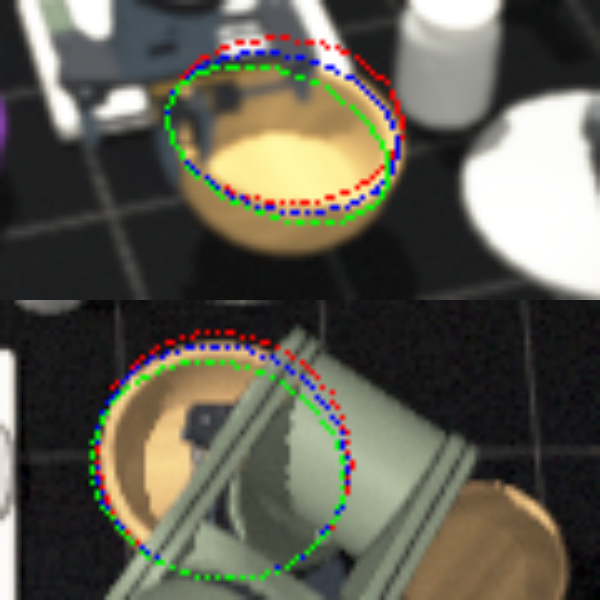

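Call:
arm_command:
  deltas:
    - [0, [0, 0, 10], 0]
    - [0, [0, 0, 20], 0]
    - [0, [1, 10, 25], 0]
    - [0, [2, 28, 25], 0]
    - [0, [3, 48, 25], 0]
    - [0, [4, 70, 25], 0]
    - [0, [5, 92, 25], 0]
    - [0, [6, 114, 25], 0]
    - [0, [7, 136, 25], 0]
    - [0, [9, 158, 25], 0]
    - [0, [10, 178, 25], 0]
    - [0, [11, 195, 25], 0]
    - [0, [12, 206, 25], 0]
    - [0, [12, 210.5, 25], 0]
    - [0, [12, 210.5, 25], 0]
    - [0, [12, 210.5, 25], 0]
    - [0, [12, 210.5, 25], 0]
    - [0, [12, 210.5, 25], 0]

```text
time_s: 7.75
ee_pos: [505.4, -140.2, 126.9]
ee_rot: [35.4, 90.0, -54.7]
force: [0.5, -0.6, -2.7]
gripper_width: 11.1
```

```bash
python3 -c "
from h import *
st()
for n in ('top','side'):
    f=cams.grab_frame(n); save(f,n+'2',(280,120,440,280),4)
"; python3 -c "
import cv2,numpy as np
cv2.imwrite('pics/b2.png',cv2.resize(np.hstack([cv2.imread('pics/top2.png'),cv2.imread('pics/side2.png')]),(800,400)))"
```

```text
t 7.75 tcp [ 505.4 -140.2  126.9] xdir [ 0. -0. -1.] jaw yaw -0.05 F [ 0.5 -0.6 -2.7] w 11.1 q [-16.8  18.7 104.6  -0.   56.8 -16.7]
```

View pics/b2.png

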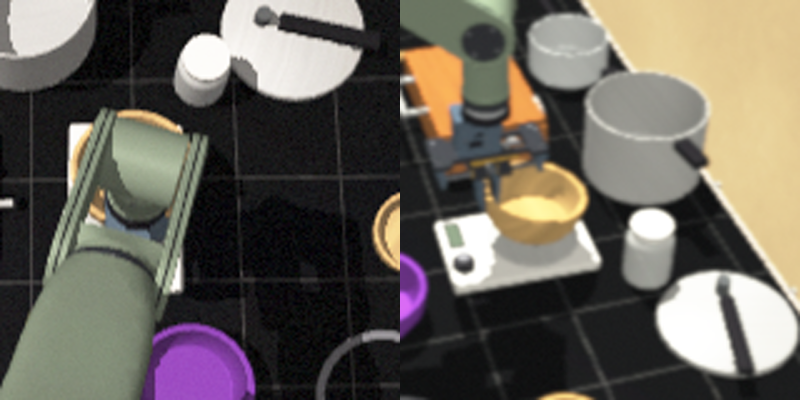

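The bowl is held over the plate. I'll lower it until it touches, then ease the grip.

Call:
arm_command:
  deltas:
    - [0, [0, 0, -8], 0]
    - [0, [0, 0, -16], 0]
    - [0, [0, 0, -24], 0]
    - [0, [0, 0, -29], 0]
    - [0, [0, 0, -33], 0]
    - [0, [0, 0, -33], 0]
    - [0, [0, 0, -33], 0]

```text
time_s: 8.55
ee_pos: [505.7, -139.7, 94.7]
ee_rot: [74.3, 89.9, -15.7]
force: [-4.2, 1.6, 4.4]
gripper_width: 10.8
```

Call:
arm_command:
  deltas:
    - [0, [0, 0, -3], 0]
    - [0, [0, 0, -7], 0]
    - [0, [0, 0, -11], 0]
    - [0, [0, 0, -14], 0]
    - [0, [0, 0, -14], 0]
  grip_force: 8

```text
time_s: 9.05
ee_pos: [505.2, -139.5, 79.3]
ee_rot: [-111.9, 89.9, 158.1]
force: [-1.4, -0.7, 1.0]
gripper_width: 13.7
```

Call:
arm_command:
  deltas:
    - [0.15, [0, 0, 0], 0]
    - [0.25, [0, 0, 0], 0]
    - [0.4, [0, 0, 0], 0]
    - [0.4, [0, 0, 0], 0]
    - [0.4, [0, 0, 0], 0]
    - [0.4, [0, 0, 15], 0]
    - [0.4, [0, 0, 35], 0]
    - [0.4, [0, 0, 60], 0]
    - [0.4, [0, 0, 85], 0]
    - [0.4, [0, 0, 100], 0]
    - [0.4, [0, 0, 100], 0]

```text
time_s: 10.15
ee_pos: [506.9, -140.0, 182.2]
ee_rot: [74.4, 89.7, -15.6]
force: [0.2, 0.5, 0.5]
gripper_width: 36.5
```

Call:
arm_command:
  deltas:
    - [0, [-30, -20, 0], 0]
    - [0, [-60, -60, 0], 0]
    - [0, [-100, -100, 0], 0]
    - [0, [-130, -150, 0], 0]
    - [0, [-150, -180, 0], 0]
    - [0, [-150, -180, 0], 0]
    - [0, [-150, -180, 0], 0]
  grip_force: 20

```text
time_s: 10.85
ee_pos: [354.5, -320.0, 179.0]
ee_rot: [-151.5, 89.9, 118.3]
force: [0.0, -0.6, -0.3]
gripper_width: 0.6
```

```bash
python3 - <<'E'
from h import *
st()
a=np.linspace(0,2*np.pi,90); out=[]
for n in ('top','side'):
    f=cams.grab_frame(n); im=f["img"][:,:,::-1].copy()
    for d in cams.silhouettes(f,"bowl_mid"):
        print(n,round(d["conf"],2),np.round(d["centre"]),)
        if n=="top" and abs(d["centre"][0]-330)<15 and d["region"].sum()<2500:
            cs=max(cv2.findContours(d["region"].astype(np.uint8),0,2)[0],key=len);e=cv2.fitEllipse(cs);print(e,ray(f,e[0],93))
    if n=="top": save(f,"top3",(280,140,400,260),5)
    for p in proj(f,np.c_[581.8+85*np.cos(a),-139.2+85*np.sin(a),a*0+93]): cv2.circle(im,tuple(np.round(p).astype(int)),0,(0,0,255),-1)
    out.append(cv2.resize(im[140:260,270:390],None,fx=3.3,fy=3.3))
cv2.imwrite("pics/b3.png",np.hstack(out))
E
```

```text
t 10.85 tcp [ 354.5 -320.   179. ] xdir [-0.001  0.002 -1.   ] jaw yaw -0.18 F [ 0.  -0.6 -0.3] w 0.6 q [-43.5  11.7 105.9   0.   62.4 -43.3]
top 0.94 [332. 191.]
((332.1253967285156, 189.6351318359375), (47.62934112548828, 48.02455520629883), 56.80437469482422) [ 582.34024287 -142.84330018   93.        ]
top 0.92 [496. 217.]
top 0.75 [346. 267.]
top 0.62 [447. 213.]
side 0.88 [347. 291.]
side 0.76 [266. 239.]
side 0.7 [333. 207.]
side 0.59 [354. 338.]
```

View pics/b3.png

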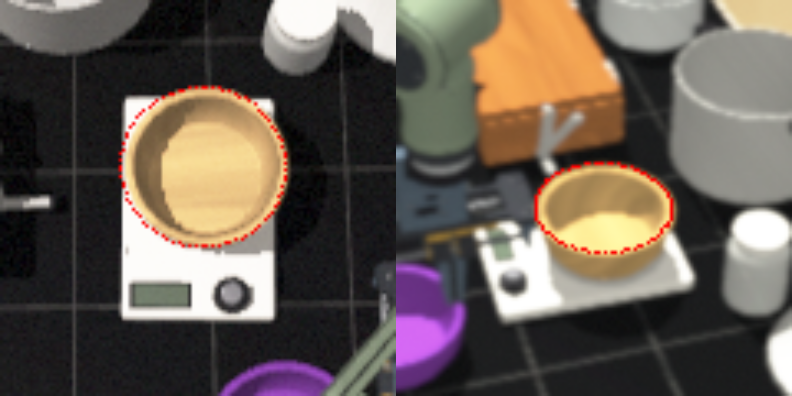

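Call:
arm_command:
  deltas:
    - [0, [40, 40, 0], 0]
    - [0, [70, 80, 0], 0]
    - [0, [90, 115, -10], 0]
    - [0, [97, 140, -30], 0]
    - [0, [97, 148.5, -60], 0]
    - [0, [97, 148.5, -90], 0]
    - [0, [97, 148.5, -115], 0]
    - [0, [97, 148.5, -120], 0]
    - [0, [97, 148.5, -120], 0]

```text
time_s: 11.95
ee_pos: [452.5, -170.1, 59.6]
ee_rot: [-115.1, 89.9, 155.0]
force: [-0.1, -0.3, 0.1]
gripper_width: 0.5
```

```bash
python3 - <<'E'
from h import *
st(); f=cams.grab_frame("side"); save(f,"tare0",(260,170,360,260),6)
E
```

```text
t 11.95 tcp [ 452.5 -170.1   59.6] xdir [-0.001  0.001 -1.   ] jaw yaw 0.1 F [-0.1 -0.3  0.1] w 0.5 q [-22.   20.3 114.4   0.   45.4 -22.1]
```

View pics/tare0.png

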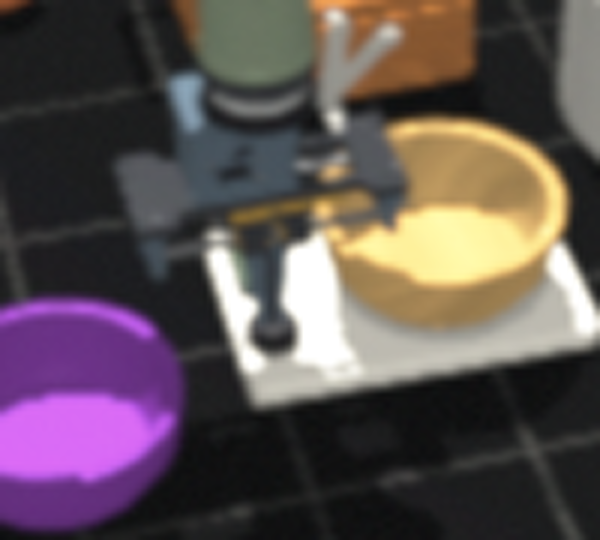

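Call:
arm_command:
  deltas:
    - [0, [0, -1, 10], -1.57]
    - [0, [0, -1, 10], -1.57]
    - [0, [0, -1, 10], -1.57]
    - [0, [0, -1, 10], -1.57]
    - [0, [0, -1, 10], -1.57]
    - [0, [0, -1, 10], -1.57]
    - [0, [0, -1, 10], -1.57]
    - [0, [0, -1, 10], -1.57]
    - [0, [0, -1, 10], -1.57]
    - [0, [0, -1, 10], -1.57]
    - [0, [0, -1, 10], -1.57]
    - [0, [0, -1, 10], -1.57]
    - [0, [0, -1, 10], -1.57]

```text
time_s: 13.3
ee_pos: [453.2, -172.4, 71.1]
ee_rot: [156.1, 89.9, -23.8]
force: [-0.3, -0.4, -0.7]
gripper_width: 0.5
```

Call:
arm_command:
  deltas:
    - [0, [0, 0, -10], 0]
    - [0, [0, 0, -16], 0]
    - [0, [0, 0, -20], 0]
    - [0, [0, 0, -23], 0]
    - [0, [0, 0, -25], 0]
    - [0, [0, 0, -26.5], 0]
    - [0, [0, 0, -26.5], 0]
    - [0, [0, 0, -26.5], 0]
    - [0, [0, 0, -26.5], 0]

```text
time_s: 14.2
ee_pos: [452.3, -172.1, 46.8]
ee_rot: [148.2, 90.0, -31.7]
force: [-7.8, 2.9, 33.2]
gripper_width: 0.3
```

```bash
python3 - <<'E'
from h import *
st()
E
```

```text
t 14.2 tcp [ 452.3 -172.1   46.8] xdir [ 0.001 -0.    -1.   ] jaw yaw -89.94 F [-7.8  2.9 33.2] w 0.3 q [-22.2  21.3 115.2  -0.   43.4  67.8]
```

```bash
python3 - <<'E'
from h import *
f=cams.grab_frame("side"); save(f,"tare1",(270,180,350,250),8)
f=cams.grab_frame("top"); save(f,"tare1t",(290,180,390,260),6)
E
```

```text
(no output)
```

View pics/tare1.png

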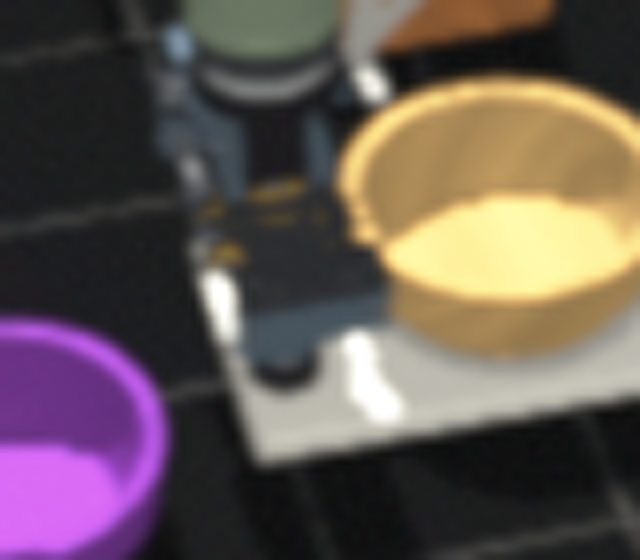

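View pics/tare1t.png

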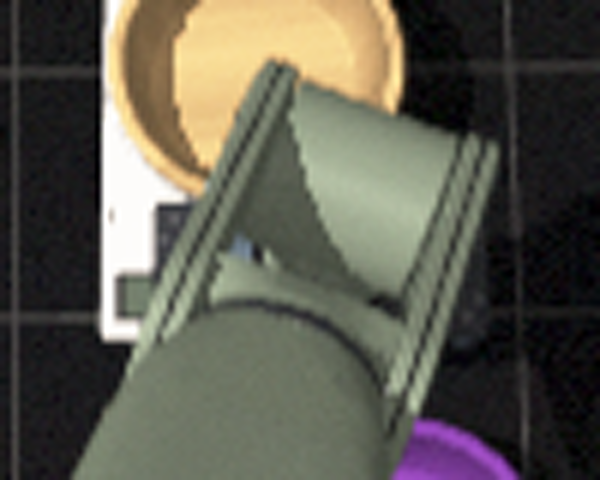

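Call:
arm_command:
  deltas:
    - [0, [0, 0, 1], 0]
    - [0, [0, 0, 1], 0]
    - [0, [0, 0, 1], 0]

```text
time_s: 14.6
ee_pos: [452.3, -172.1, 46.9]
ee_rot: [142.3, 90.0, -37.6]
force: [-5.2, 1.9, 25.1]
gripper_width: 0.2
```

Call:
arm_command:
  deltas:
    - [0, [0, 0, 1], 0]
    - [0, [0, 0, 1], 0]
    - [0, [0, 0, 1], 0]

```text
time_s: 14.9
ee_pos: [452.2, -172.1, 47.0]
ee_rot: [81.3, 90.0, -98.7]
force: [-4.7, 1.0, 17.4]
gripper_width: 0.4
```

Call:
arm_command:
  deltas:
    - [0, [0, 0, 1], 0]
    - [0, [0, 0, 1], 0]
    - [0, [0, 0, 1], 0]

```text
time_s: 15.2
ee_pos: [452.2, -172.1, 47.2]
ee_rot: [-7.7, 90.0, 172.4]
force: [-4.1, 0.3, 10.4]
gripper_width: 0.5
```

Call:
arm_command:
  deltas:
    - [0, [0, 0, 1], 0]
    - [0, [0, 0, 1], 0]
    - [0, [0, 0, 1], 0]

```text
time_s: 15.5
ee_pos: [452.2, -172.0, 47.5]
ee_rot: [-16.2, 90.0, 163.8]
force: [-0.9, 0.7, 4.3]
gripper_width: 0.3
```

Call:
arm_command:
  deltas:
    - [0, [0, 0, 1], 0]
    - [0, [0, 0, 1], 0]
    - [0, [0, 0, 1], 0]

```text
time_s: 15.8
ee_pos: [452.2, -172.0, 48.4]
ee_rot: [-13.9, 90.0, 166.2]
force: [-1.2, 1.5, 4.8]
gripper_width: 0.0
```

Call:
arm_command:
  deltas:
    - [0, [0, 0, 2], 0]
    - [0, [0, 0, 2], 0]
    - [0, [0, 0, 2], 0]

```text
time_s: 16.1
ee_pos: [452.4, -172.1, 50.4]
ee_rot: [4.9, 90.0, -175.1]
force: [-1.6, 1.0, 3.1]
gripper_width: 0.6
```

Call:
arm_command:
  deltas:
    - [0, [0, 0, 2], 0]
    - [0, [0, 0, 2], 0]
    - [0, [0, 0, 2], 0]

```text
time_s: 16.4
ee_pos: [452.7, -172.2, 52.5]
ee_rot: [144.5, 90.0, -35.4]
force: [-0.2, -0.3, 1.7]
gripper_width: 0.3
```

The force readings show the button's spring (about 0.8 N/mm, 1.7 to 4.8 N over TCP z 52.5 to 48.4), then a hard stop at TCP z 47.3. So the button went fully down, and the closed fingertips reach about 15 mm beyond the TCP. Next is the lid bar.

Call:
arm_command:
  deltas:
    - [0, [0, 0, 40], 0]
    - [0, [0, 0, 80], 0]
    - [0, [0, 0, 120], 0]
    - [0.4, [-10, 30, 140], 1.588]
    - [0.4, [-15, 75, 140], 1.588]
    - [0.4, [-20, 120, 140], 1.588]
    - [0.4, [-23, 165, 140], 1.588]
    - [0.4, [-23, 210, 140], 1.588]
    - [0.4, [-23, 255, 140], 1.588]
    - [0.4, [-23, 300, 140], 1.588]
    - [0.4, [-23, 340, 140], 1.588]
    - [0.4, [-23, 375, 130], 1.588]
    - [0.4, [-23, 400, 115], 1.588]
    - [0.4, [-23, 413, 98], 1.588]
    - [0.4, [-23, 413, 98], 1.588]
    - [0.4, [-23, 413, 98], 1.588]
    - [0.4, [-23, 413, 98], 1.588]
    - [0.4, [-23, 413, 98], 1.588]

```text
time_s: 18.2
ee_pos: [430.1, 240.3, 151.4]
ee_rot: [111.5, 89.9, 22.5]
force: [0.3, -0.3, 0.1]
gripper_width: 35.9
```

```bash
python3 - <<'E'
from h import *
st()
f=cams.grab_frame("top"); save(f,"lid0t",(160,130,380,280),3.6)
for d in cams.silhouettes(f,"bowl_mid"):
  if abs(d["centre"][0]-330)<15 and d["region"].sum()<2500:
    cs=max(cv2.findContours(d["region"].astype(np.uint8),0,2)[0],key=len);e=cv2.fitEllipse(cs);print(e,ray(f,e[0],93))
E
```

```text
t 18.2 tcp [430.1 240.3 151.4] xdir [ 0.002  0.001 -1.   ] jaw yaw 0.92 F [ 0.3 -0.3  0.1] w 35.9 q [ 27.9  14.5 106.7  -0.   58.7  27. ]
((332.1236267089844, 189.6326446533203), (47.590782165527344, 48.41572570800781), 95.12281036376953) [ 582.34906486 -142.83742118   93.        ]
```

View pics/lid0t.png

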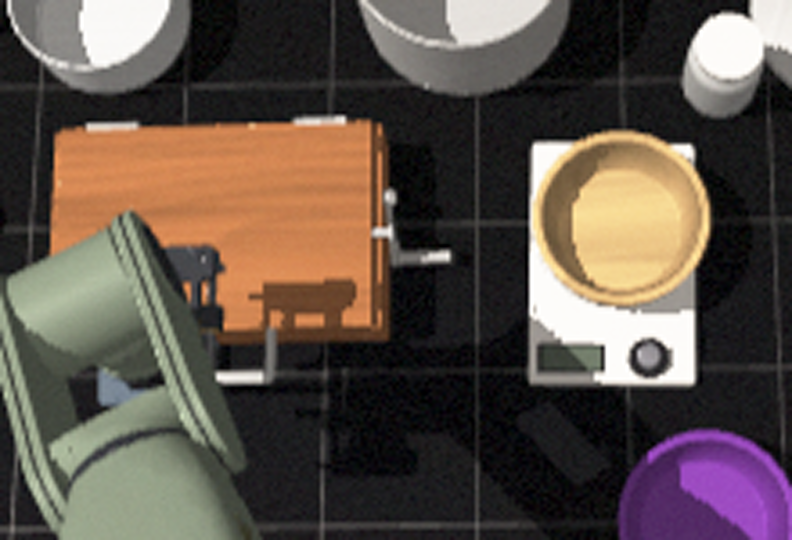

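Call:
arm_command:
  deltas:
    - [0.4, [0, 0, -25], 0]
    - [0.4, [0, 0, -50], 0]
    - [0.4, [0, 0, -65], 0]
    - [0.4, [0, 0, -71], 0]
    - [0.4, [0, 0, -71], 0]
    - [0, [0, 0, -71], 0]
    - [0, [0, 0, -71], 0]
    - [0, [0, 0, -71], 0]
    - [0, [0, 0, -71], 0]
    - [0, [0, 0, -71], 0]
    - [0, [0, 0, -71], 0]
  grip_force: 25

```text
time_s: 19.4
ee_pos: [433.5, 241.3, 80.7]
ee_rot: [99.0, 89.5, 10.1]
force: [7.9, -2.7, -2.3]
gripper_width: 11.3
```

```bash
python3 - <<'E'
from h import *
st()
h=np.array([674.9,86]);a=np.radians(1.04)
for th in np.arange(0,1.46,.1):
    r=245*(1-np.cos(th)); print(round(th,2),round(r*np.cos(a),1),round(r*np.sin(a),1),round(245*np.sin(th),1))
E
```

```text
t 19.4 tcp [433.5 241.3  80.7] xdir [ 0.009  0.002 -1.   ] jaw yaw 1.08 F [ 7.9 -2.7 -2.3] w 11.3 q [ 27.9  19.3 111.8  -0.2  48.3  26.9]
0.0 0.0 0.0 0.0
0.1 1.2 0.0 24.5
0.2 4.9 0.1 48.7
0.3 10.9 0.2 72.4
0.4 19.3 0.4 95.4
0.5 30.0 0.5 117.5
0.6 42.8 0.8 138.3
0.7 57.6 1.0 157.8
0.8 74.3 1.3 175.8
0.9 92.7 1.7 191.9
1.0 112.6 2.0 206.2
1.1 133.8 2.4 218.3
1.2 156.2 2.8 228.3
1.3 179.4 3.3 236.1
1.4 203.3 3.7 241.4
```

Call:
arm_command:
  deltas:
    - [0, [3, 0, 0], 0]
    - [0, [3.5, 0, 12], 0]
    - [0, [5, 0, 24.5], 0]
    - [0, [6, 0, 36], 0]
    - [0, [8, 0, 48.7], 0]
    - [0, [11, 0, 60.6], 0]
    - [0, [14, 0, 72.4], 0]
    - [0, [18, 0, 84], 0]
    - [0, [22.5, 0, 95.4], 0]
    - [0, [27.5, 0, 106.6], 0]
    - [0, [33, 0.5, 117.5], 0]
    - [0, [33, 0.5, 117.5], 0]
    - [0, [33, 0.5, 117.5], 0]

```text
time_s: 20.7
ee_pos: [461.6, 241.6, 197.0]
ee_rot: [-113.3, 89.9, 157.7]
force: [-4.9, 3.7, -0.3]
gripper_width: 11.5
```

```bash
python3 - <<'E'
from h import *
st()
f=cams.grab_frame("side"); save(f,"lid1",(220,80,400,230),4)
E
```

```text
t 20.7 tcp [461.6 241.6 197. ] xdir [-0.002  0.001 -1.   ] jaw yaw 1.01 F [-4.9  3.7 -0.3] w 11.5 q [26.3 14.7 99.1  0.1 66.3 25.3]
```

View pics/lid1.png

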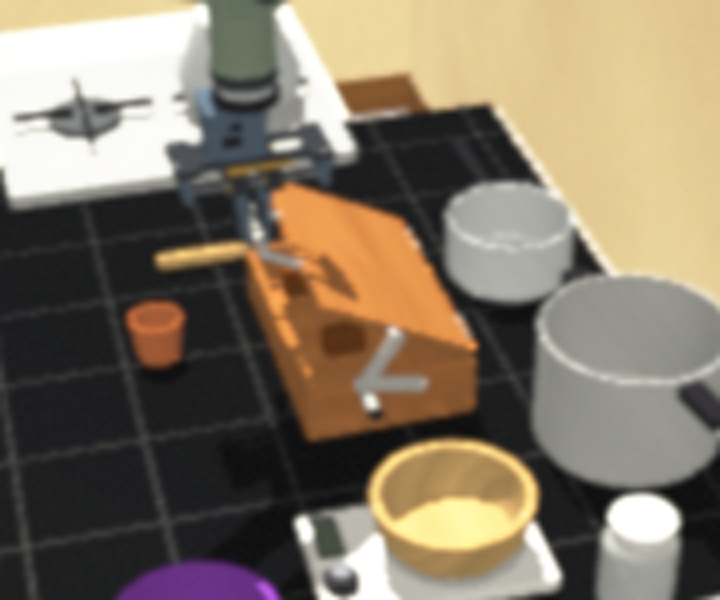

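Call:
arm_command:
  deltas:
    - [0, [5, 0, 10.5], 0]
    - [0, [11.5, 0, 20.8], 0]
    - [0, [18.5, 0, 31], 0]
    - [0, [26.5, 0.5, 40.3], 0]
    - [0, [34.5, 0.5, 50], 0]
    - [0, [43, 1, 58.3], 0]
    - [0, [52, 1, 67], 0]
    - [0, [61.5, 1, 74.4], 0]
    - [0, [71.5, 1.5, 82], 0]
    - [0, [81.5, 1.5, 88.7], 0]
    - [0, [92, 2, 95], 0]
    - [0, [102.5, 2, 100.8], 0]
    - [0, [114, 2, 106], 0]
    - [0, [125, 2, 110.8], 0]
    - [0, [125, 2, 110.8], 0]
    - [0, [125, 2, 110.8], 0]

```text
time_s: 22.35
ee_pos: [587.7, 243.5, 311.1]
ee_rot: [112.5, 89.8, 23.5]
force: [-5.4, 2.4, 10.6]
gripper_width: 11.6
```

```bash
python3 - <<'E'
from h import *
st()
f=cams.grab_frame("side"); save(f,"lid2",(220,60,400,230),4)
E
```

```text
t 22.35 tcp [587.7 243.5 311.1] xdir [ 0.003  0.002 -1.   ] jaw yaw 1.04 F [-5.4  2.4 10.6] w 11.6 q [21.5 21.9 72.1  0.  85.9 20.4]
```

View pics/lid2.png

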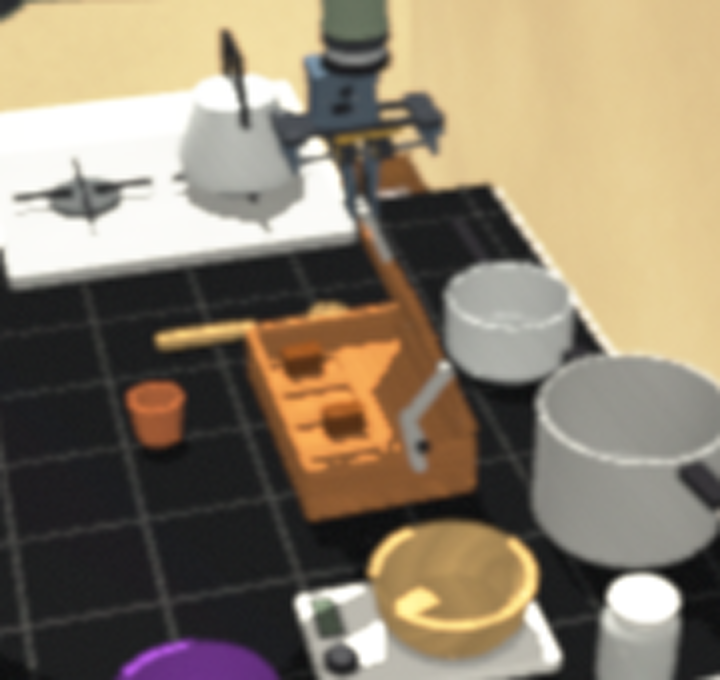

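Call:
arm_command:
  deltas:
    - [0, [11, 0, 3], 0]
    - [0, [21, 0, 6], 0]
    - [0, [31, 0.5, 8.5], 0]
    - [0, [37, 0.5, 10], 0]
    - [0, [42, 0.5, 11], 0]
    - [0, [46, 0.5, 12], 0]
    - [0, [49, 0.5, 12.5], 0]
    - [0, [52, 0.5, 13], 0]
    - [0, [52, 0.5, 13], 0]
    - [0, [52, 0.5, 13], 0]
    - [0, [52, 0.5, 13], 0]

```text
time_s: 23.5
ee_pos: [637.8, 244.2, 324.0]
ee_rot: [-170.3, 89.9, 100.8]
force: [-7.3, 1.9, 8.9]
gripper_width: 11.3
```

```bash
python3 - <<'E'
from h import *
st()
f=cams.grab_frame("side"); save(f,"lid3",(220,60,400,230),4)
E
```

```text
t 23.5 tcp [637.8 244.2 324. ] xdir [-0.     0.001 -1.   ] jaw yaw 1.07 F [-7.3  1.9  8.9] w 11.3 q [19.9 26.7 62.7  0.1 90.6 18.9]
```

View pics/lid3.png

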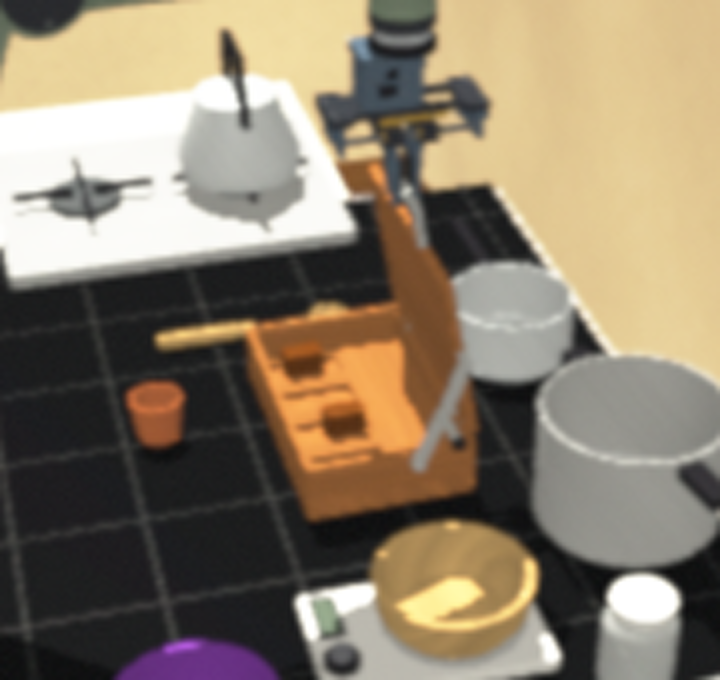

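Call:
arm_command:
  deltas:
    - [0, [3, 0, 0], 0]
    - [0, [6, 0, 0], 0]
    - [0, [8, 0, 0], 0]
    - [0, [8, 0, 0], 0]
    - [0, [8, 0, 0], 0]
    - [0, [8, 0, 0], 0]

```text
time_s: 24.15
ee_pos: [640.8, 244.2, 324.4]
ee_rot: [-93.3, 89.3, 177.8]
force: [-20.6, 1.3, 13.7]
gripper_width: 11.3
```

```bash
python3 - <<'E'
from h import *
st()
f=cams.grab_frame("side"); save(f,"lid4",(300,120,360,190),10)
E
```

```text
t 24.15 tcp [640.8 244.2 324.4] xdir [-0.012  0.    -1.   ] jaw yaw 1.13 F [-20.6   1.3  13.7] w 11.3 q [19.8 27.3 61.5  0.2 91.7 18.7]
```

View pics/lid4.png

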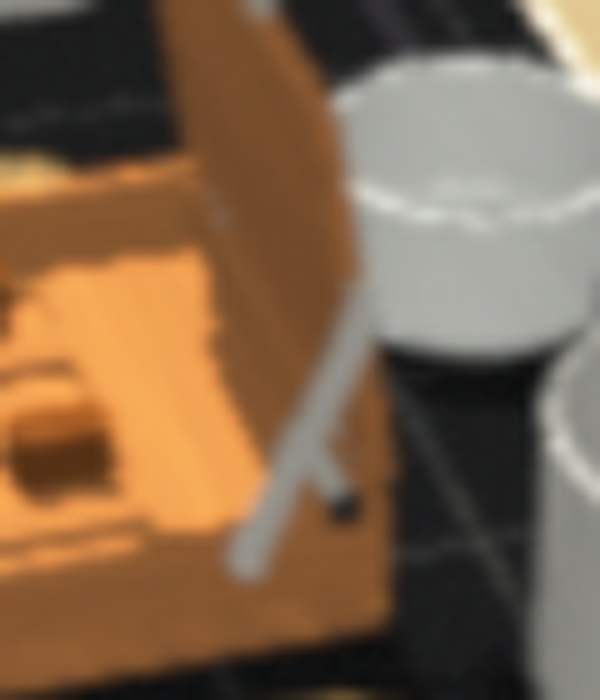

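Call:
arm_command:
  deltas:
    - [0, [-5, 0, 0], 0]
    - [0, [-8, 0, 0], 0]
    - [0, [-8, 0, 0], 0]
    - [0, [-8, 0, 0], 0]

```text
time_s: 24.6
ee_pos: [637.7, 244.2, 324.0]
ee_rot: [-175.7, 89.9, 95.4]
force: [-6.7, 2.2, 9.3]
gripper_width: 11.3
```

```bash
python3 - <<'E'
from h import *
st()
E
```

```text
t 24.6 tcp [637.7 244.2 324. ] xdir [-0.     0.001 -1.   ] jaw yaw 1.08 F [-6.7  2.2  9.3] w 11.3 q [20.  26.6 62.7  0.1 90.6 18.9]
```

Call:
arm_command:
  deltas:
    - [0.15, [0, 0, 0], 0]
    - [0.25, [0, 0, 0], 0]
    - [0.35, [0, 0, 0], 0]
    - [0.35, [0, 0, 0], 0]
    - [0.35, [0, 0, 0], 0]
    - [0.35, [0, 0, 15], 0]
    - [0.35, [0, 0, 30], 0]
    - [0.35, [0, 0, 50], 0]
    - [0.35, [0, 0, 60], 0]
    - [0.35, [0, 0, 60], 0]
    - [0.35, [0, 0, 60], 0]

```text
time_s: 25.7
ee_pos: [639.5, 243.7, 380.0]
ee_rot: [-57.7, 89.9, -146.7]
force: [-0.3, -0.2, 0.1]
gripper_width: 31.7
```

```bash
python3 - <<'E'
from h import *
st()
f=cams.grab_frame("side"); save(f,"lid5",(240,60,400,230),4)
E
```

```text
t 25.7 tcp [639.5 243.7 380. ] xdir [-0.001 -0.    -1.   ] jaw yaw 1.02 F [-0.3 -0.2  0.1] w 31.7 q [19.9 27.  54.5 -0.  98.6 18.9]
```

View pics/lid5.png

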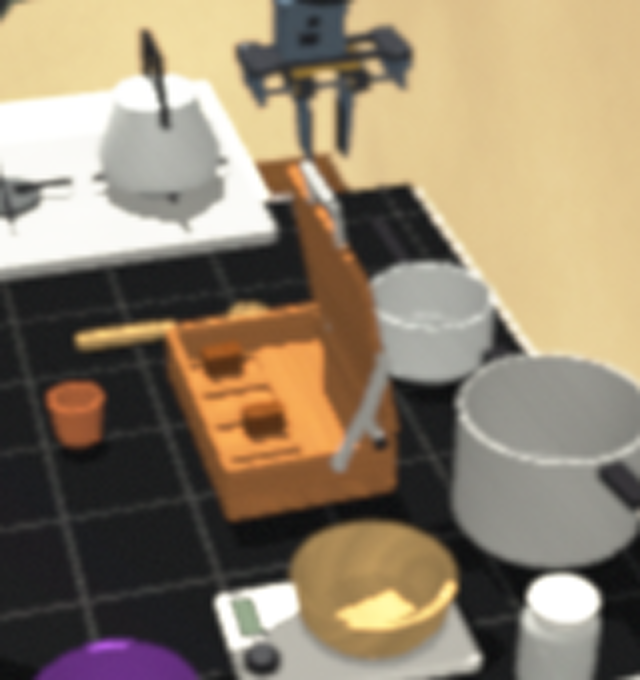

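Call:
arm_command:
  deltas:
    - [0.5, [-50, 0, 0], 0]
    - [0.5, [-100, 0, 0], 0]
    - [0.5, [-150, -40, 0], 0]
    - [0.5, [-190, -80, -20], 0]
    - [0.5, [-220, -130, -40], 0]
    - [0.5, [-240, -180, -60], 0]
    - [0.5, [-250, -230, -60], 0]
    - [0.5, [-250, -280, -60], 0]
    - [0.5, [-250, -320, -60], 0]
    - [0.5, [-250, -320, -60], 0]
    - [0.5, [-250, -320, -60], 0]

```text
time_s: 26.85
ee_pos: [388.4, -78.8, 319.7]
ee_rot: [-70.0, 89.9, -159.3]
force: [-0.1, 0.6, 0.0]
gripper_width: 45.7
```

```bash
python3 - <<'E'
from h import *
st()
f=cams.grab_frame("side"); save(f,"open_s",(250,100,350,200),6)
t=cams.grab_frame("top"); save(t,"open_t",(160,130,310,260),5)
for fr in(f,t):
    for d in cams.silhouettes(fr,"loaf1_mid"): print(fr is t,round(d["conf"],2),np.round(d["centre"],1),d["region"].sum(),ray(fr,d["centre"],60).round(1))
    print("knee",[(round(d["conf"],2),np.round(d["centre"],1)) for d in cams.silhouettes(fr,"knee_pin")])
E
```

```text
t 26.85 tcp [388.4 -78.8 319.7] xdir [-0.002 -0.001 -1.   ] jaw yaw 0.73 F [-0.1  0.6  0. ] w 45.7 q [-13.1  -1.1  99.8  -0.1  81.5 -13.8]
knee []
knee [(0.66, array([270.2, 172.7]))]
```

View pics/open_s.png

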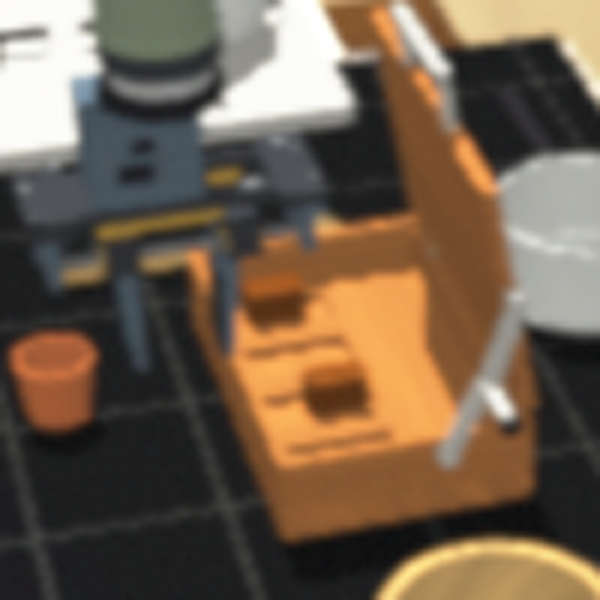

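View pics/open_t.png

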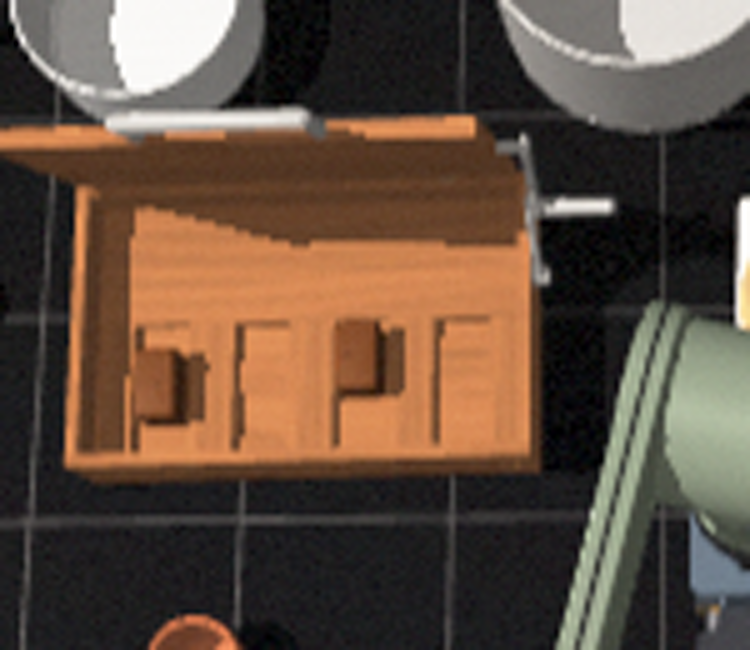

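```bash
python3 - <<'E'
from h import *
t=cams.grab_frame("top"); f=cams.grab_frame("side")
im=t["img"].astype(int)
hsv=cv2.cvtColor(t["img"],cv2.COLOR_RGB2HSV)
for p in((191,207),(231,201),(215,205),(245,190)): print(p,t["img"][p[1],p[0]],hsv[p[1],p[0]])
for n in("loaf1_mid","loaf2_mid"):
  for fr in(t,f): print(n,[(round(d["conf"],2),np.round(d["centre"],1)) for d in cams.silhouettes(fr,n)])
# crude: corners by hand of tops in crop coords
for nm,c in(("L",[(137,350),(180,350),(180,421),(137,421)]),("R",[(337,320),(378,320),(378,393),(337,393)])):
    w=np.array([ray(t,(160+x/5,130+y/5),71)[:2] for x,y in c]); print(nm,w.round(1).tolist(),w.mean(0).round(1))
    P=np.r_[w.mean(0),71]; print("side px",proj(f,P).round(1))
# side crop centres of tops: L (273,285)/6, R(335,375)/6
for nm,c in(("L",(273,285)),("R",(335,375))): print(nm, ray(f,(250+c[0]/6,100+c[1]/6),71).round(1))
E
```

```text
(191, 207) [137  85  52] [ 12 158 137]
(231, 201) [139  79  45] [ 11 172 139]
(215, 205) [209 132  82] [ 12 155 209]
(245, 190) [203 129  80] [ 12 155 203]
loaf1_mid []
loaf1_mid []
loaf2_mid [(0.33, array([209.1, 160. ]))]
loaf2_mid []
L [[556.3, 356.5], [556.0, 326.8], [506.0, 324.3], [506.3, 353.8]] [531.1 340.4]
side px [[294.3 147.3]]
R [[576.1, 219.1], [575.8, 190.7], [524.2, 189.2], [524.5, 217.3]] [550.2 204.1]
side px [[304.6 161.7]]
L [536.5 336.9  71. ]
R [554.  195.9  71. ]
```

Call:
arm_command:
  deltas:
    - [0.6, [0, 45, -20], 1.571]
    - [0.6, [0, 90, -40], 1.571]
    - [0.6, [20, 135, -60], 1.571]
    - [0.6, [50, 180, -70], 1.571]
    - [0.6, [90, 215, -70], 1.571]
    - [0.6, [125, 245, -80], 1.571]
    - [0.6, [150, 270, -110], 1.571]
    - [0.6, [162, 281, -140], 1.571]
    - [0.6, [162, 281, -170], 1.571]
    - [0.6, [162, 281, -170], 1.571]
    - [0.6, [162, 281, -170], 1.571]
    - [0.6, [162, 281, -170], 1.571]
    - [0.6, [162, 281, -170], 1.571]
    - [0.6, [162, 281, -170], 1.571]
  grip_force: 25

```text
time_s: 28.85
ee_pos: [551.6, 204.9, 151.1]
ee_rot: [31.4, 90.0, 32.4]
force: [-0.4, -0.4, -0.4]
gripper_width: 54.7
```

```bash
python3 - <<'E'
from h import *
st()
f=cams.grab_frame("side"); save(f,"g1",(250,100,350,200),6)
t=cams.grab_frame("top"); save(t,"g1t",(160,130,310,260),5)
E
```

```text
t 28.85 tcp [551.6 204.9 151.1] xdir [ 0.001  0.    -1.   ] jaw yaw 90.98 F [-0.4 -0.4 -0.4] w 54.7 q [ 19.3  22.6  94.3   0.   63.1 -71.7]
```

View pics/g1.png

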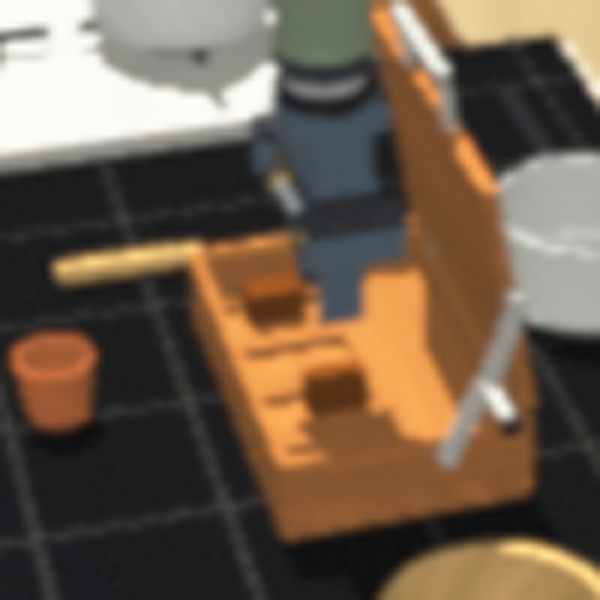

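View pics/g1t.png

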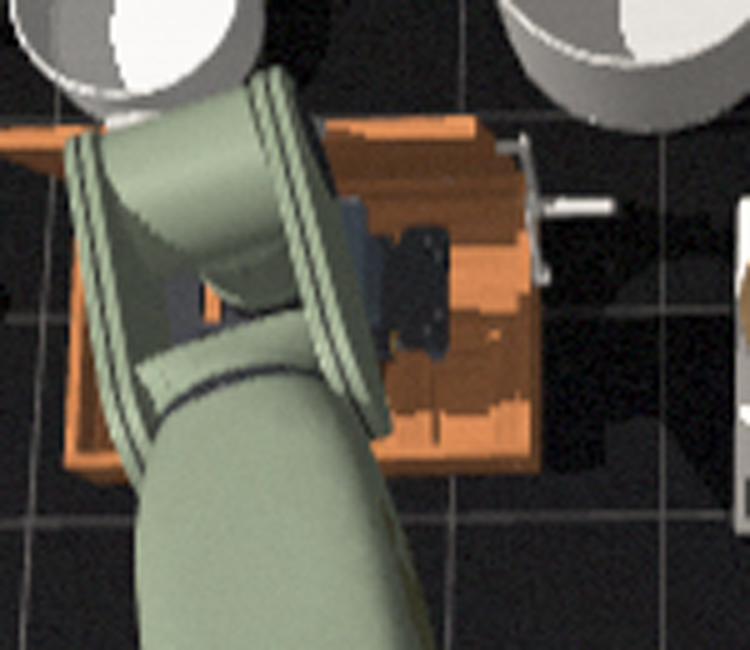

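```bash
python3 - <<'E'
from h import *
t=cams.grab_frame("top"); f=cams.grab_frame("side")
for z in(250,300,350,400,450): print(z, ray(t,(160+260/5,130+68/5),z).round(), ray(t,(160+85/5,130+140/5),z).round(),proj(f,[551,204,z]).round(1))
save(f,"g1w",(250,0,400,200),4)
E
```

```text
250 [694. 235. 250.] [649. 341. 250.] [[303.8 128.5]]
300 [676. 222. 300.] [632. 324. 300.] [[303.5 118.5]]
350 [657. 210. 350.] [615. 308. 350.] [[303.2 108.1]]
400 [639. 197. 400.] [598. 291. 400.] [[302.8  97.4]]
450 [620. 185. 450.] [581. 274. 450.] [[302.5  86.2]]
```

View pics/g1w.png

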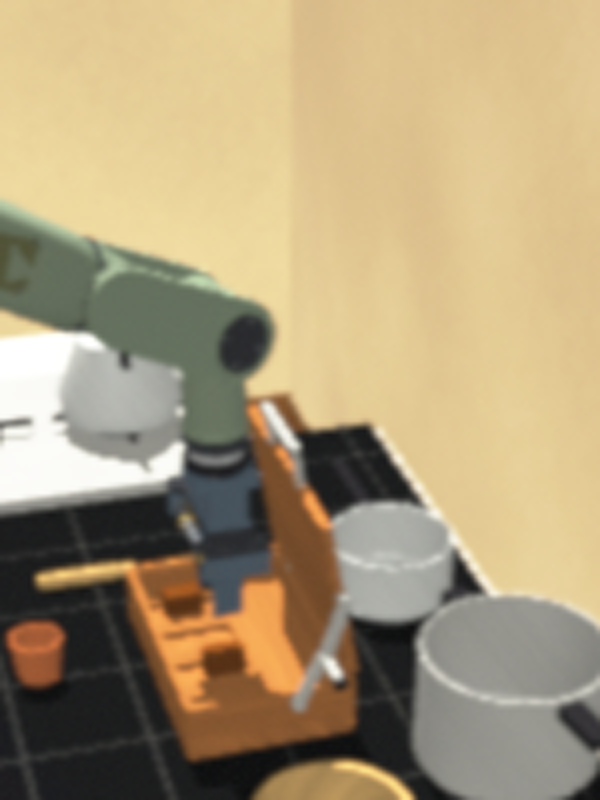

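Call:
arm_command:
  deltas:
    - [0.6, [-8, -2, -15], 0]
    - [0.6, [-8, -2, -30], 0]
    - [0.6, [-8, -2, -45], 0]
    - [0.6, [-8, -2, -60], 0]
    - [0.6, [-8, -2, -60], 0]

```text
time_s: 29.55
ee_pos: [542.0, 202.3, 89.0]
ee_rot: [-163.0, 89.8, -162.0]
force: [-0.4, -0.4, 0.3]
gripper_width: 54.9
```

```bash
python3 - <<'E'
from h import *
st()
t=cams.grab_frame("top"); f=cams.grab_frame("side")
save(f,"g2w",(250,50,350,200),5)
save(t,"g2t",(160,130,310,260),5)
E
```

```text
t 29.55 tcp [542.  202.3  89. ] xdir [-0.004 -0.001 -1.   ] jaw yaw 91.02 F [-0.4 -0.4  0.3] w 54.9 q [ 19.3  25.4  99.8   0.   55.  -71.7]
```

View pics/g2w.png

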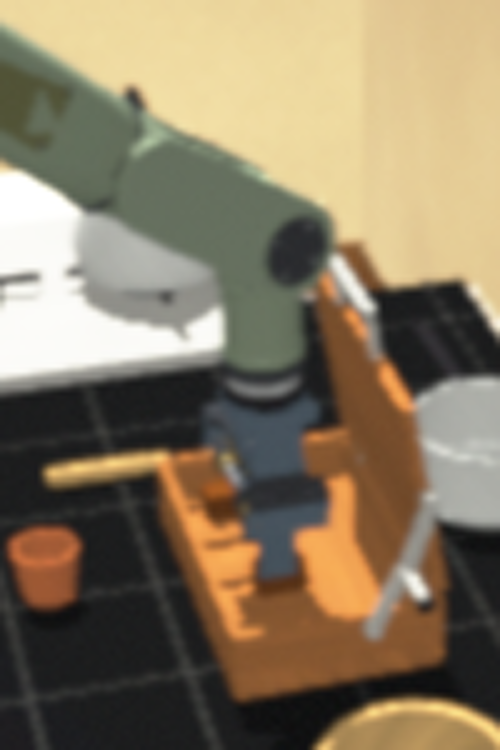

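View pics/g2t.png

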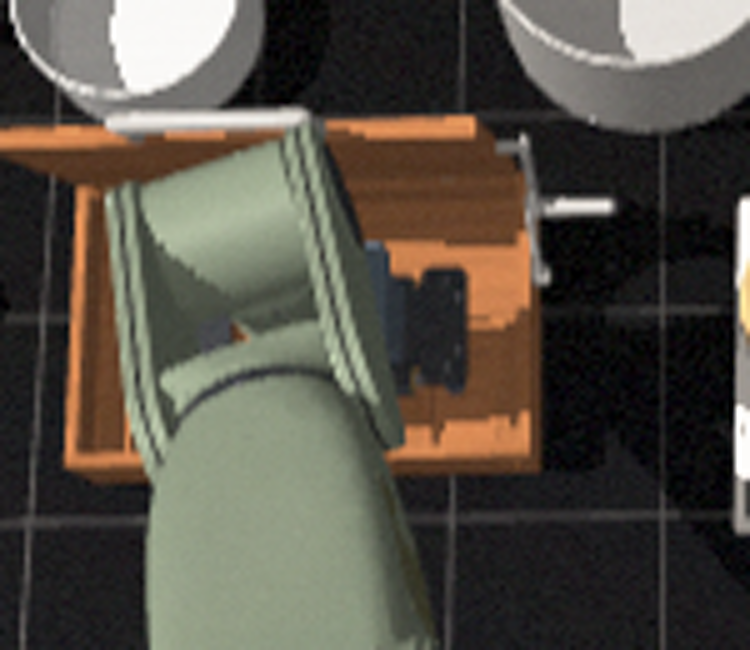

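Call:
arm_command:
  deltas:
    - [0.6, [0, 0, -10], 0]
    - [0.6, [0, 0, -20], 0]
    - [0.6, [0, 0, -29], 0]
    - [0.6, [0, 0, -29], 0]
    - [0.6, [0, 0, -29], 0]

```text
time_s: 30.15
ee_pos: [543.3, 202.8, 61.4]
ee_rot: [-169.0, 90.0, -167.9]
force: [0.1, -0.2, 0.6]
gripper_width: 54.5
```

Call:
arm_command:
  deltas:
    - [0, [0, 0, 0], 0]
    - [0, [0, 0, 0], 0]
    - [0, [0, 0, 0], 0]
    - [0, [0, 0, 0], 0]
    - [0, [0, 0, 0], 0]
    - [0, [0, 0, 0], 0]
    - [0, [0, 0, 0], 0]
  grip_force: 30

```text
time_s: 30.85
ee_pos: [543.8, 205.1, 62.6]
ee_rot: [71.1, 89.7, 72.1]
force: [-0.9, 6.6, 1.6]
gripper_width: 29.9
```

Call:
arm_command:
  deltas:
    - [0, [0, 0, 10], 0]
    - [0, [0, 0, 25], 0]
    - [0, [0, 0, 45], 0]
    - [0, [0, 0, 70], 0]
    - [0, [0, 0, 95], 0]
    - [0, [0, 0, 120], 0]
    - [0, [0, 0, 130], 0]
    - [0, [0, 0, 130], 0]

```text
time_s: 31.65
ee_pos: [544.1, 203.0, 193.1]
ee_rot: [18.7, 89.8, 19.8]
force: [-0.8, -0.0, -0.6]
gripper_width: 29.5
```

```bash
python3 - <<'E'
from h import *
st()
f=cams.grab_frame("side")
save(f,"g3",(250,50,370,230),4)
E
```

```text
t 31.65 tcp [544.1 203.  193.1] xdir [ 0.003  0.001 -1.   ] jaw yaw 91.04 F [-0.8 -0.  -0.6] w 29.5 q [ 19.3  20.   91.9   0.   67.9 -71.7]
```

View pics/g3.png

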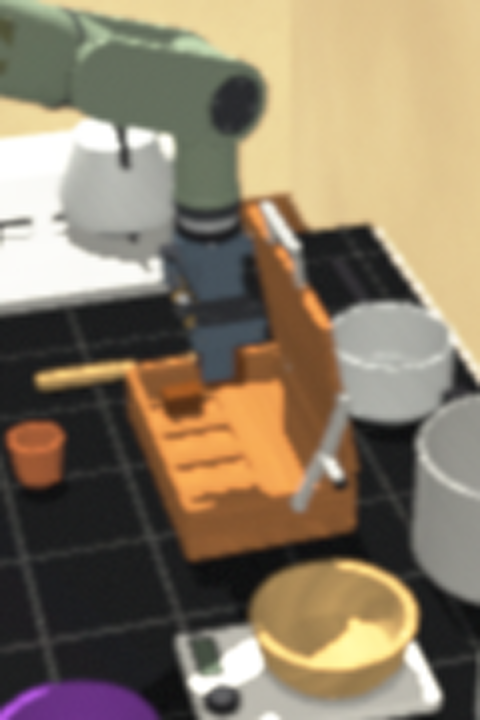

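Call:
arm_command:
  deltas:
    - [0, [0, -5, 25], 0]
    - [0, [0, -25, 45], 0]
    - [0, [0, -60, 50], 0]
    - [0, [0, -100, 50], 0]
    - [0, [0, -140, 50], 0]
    - [0, [0, -180, 50], 0]
    - [0, [5, -220, 45], 0]
    - [0, [15, -260, 35], 0]
    - [0, [30, -295, 20], 0]
    - [0, [45, -325, 0], 0]
    - [0, [56, -340, -20], 0]
    - [0, [56, -344, -40], 0]
    - [0, [56, -344, -55], 0]
    - [0, [56, -344, -60], 0]
    - [0, [56, -344, -60], 0]
  grip_force: 50

```text
time_s: 33.2
ee_pos: [598.3, -140.8, 129.8]
ee_rot: [163.4, 89.8, 164.4]
force: [-0.8, 0.5, -1.3]
gripper_width: 29.6
```

```bash
python3 - <<'E'
from h import *
st()
f=cams.grab_frame("side"); t=cams.grab_frame("top")
save(f,"g4",(270,120,390,260),5)
save(t,"g4t",(270,120,390,260),5)
E
```

```text
t 33.2 tcp [ 598.3 -140.8  129.8] xdir [-0.004  0.001 -1.   ] jaw yaw 91.05 F [-0.8  0.5 -1.3] w 29.6 q [ -14.3   26.    92.     0.    62.3 -105.4]
```

View pics/g4.png

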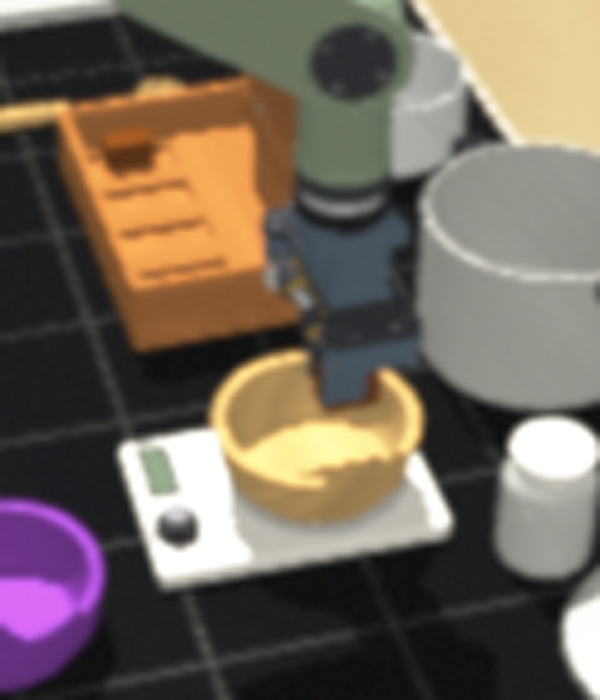

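View pics/g4t.png

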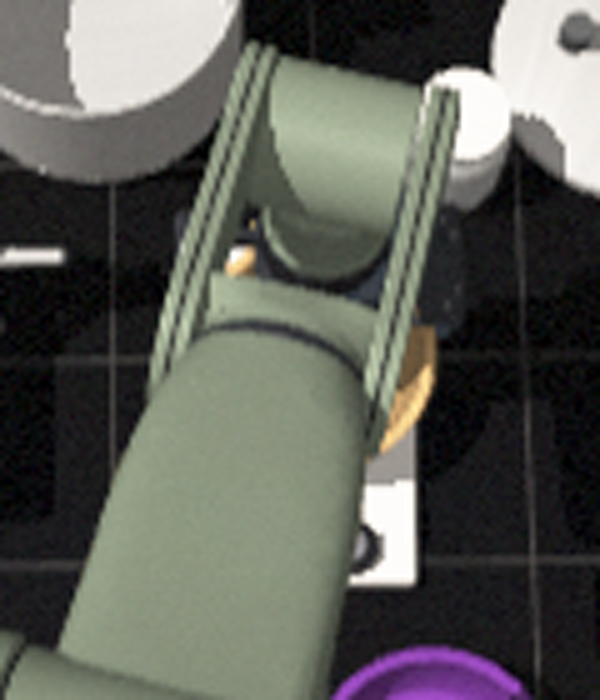

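Call:
arm_command:
  deltas:
    - [0, [0, 0, -15], 0]
    - [0, [0, 0, -30], 0]
    - [0, [0, 0, -43], 0]
    - [0, [0, 0, -52], 0]
    - [0, [0, 0, -58], 0]
    - [0, [0, 0, -58], 0]
    - [0, [0, 0, -58], 0]

```text
time_s: 34.0
ee_pos: [599.8, -141.2, 74.1]
ee_rot: [-8.6, 90.0, -7.5]
force: [0.1, 0.6, -0.2]
gripper_width: 30.0
```

```bash
python3 - <<'E'
from h import *
st()
E
```

```text
t 34.0 tcp [ 599.8 -141.2   74.1] xdir [ 0.001 -0.    -1.   ] jaw yaw 91.04 F [ 0.1  0.6 -0.2] w 30.0 q [ -14.3   29.1   95.7    0.    55.2 -105.4]
```

Call:
arm_command:
  deltas:
    - [0, [0, 0, -2], 0]
    - [0.5, [0, 0, -2], 0]
    - [0.5, [0, 0, -2], 0]
    - [0.5, [0, 0, -2], 0]
    - [0.5, [0, 0, 10], 0]
    - [0.5, [0, 0, 30], 0]
    - [0.5, [0, 0, 60], 0]
    - [0.5, [0, 0, 100], 0]
    - [0.5, [-20, 30, 140], 0]
    - [0.5, [-50, 80, 160], 0]
    - [0.5, [-60, 130, 165], 0]
    - [0.5, [-65, 180, 165], 0]
    - [0.5, [-70, 230, 165], 0]
    - [0.5, [-70, 280, 165], 0]
    - [0.5, [-70, 330, 155], 0]
    - [0.5, [-70, 380, 145], 0]
    - [0.5, [-70, 430, 135], 0]
    - [0.5, [-72, 478, 125], 0]
    - [0.5, [-72, 480, 105], 0]
    - [0.5, [-72, 480, 80], 0]

```text
time_s: 36.0
ee_pos: [527.6, 342.6, 154.4]
ee_rot: [43.1, 89.8, 44.4]
force: [0.9, -1.2, -1.3]
gripper_width: 45.9
```

```bash
python3 - <<'E'
from h import *
st()
f=cams.grab_frame("side"); t=cams.grab_frame("top")
save(f,"g5",(240,50,390,250),4)
save(t,"g5t",(160,130,400,260),3.3)
E
```

```text
t 36.0 tcp [527.6 342.6 154.4] xdir [ 0.003  0.003 -1.   ] jaw yaw 91.26 F [ 0.9 -1.2 -1.3] w 45.9 q [ 31.9  25.8  88.4   0.1  65.6 -59.4]
```

View pics/g5.png

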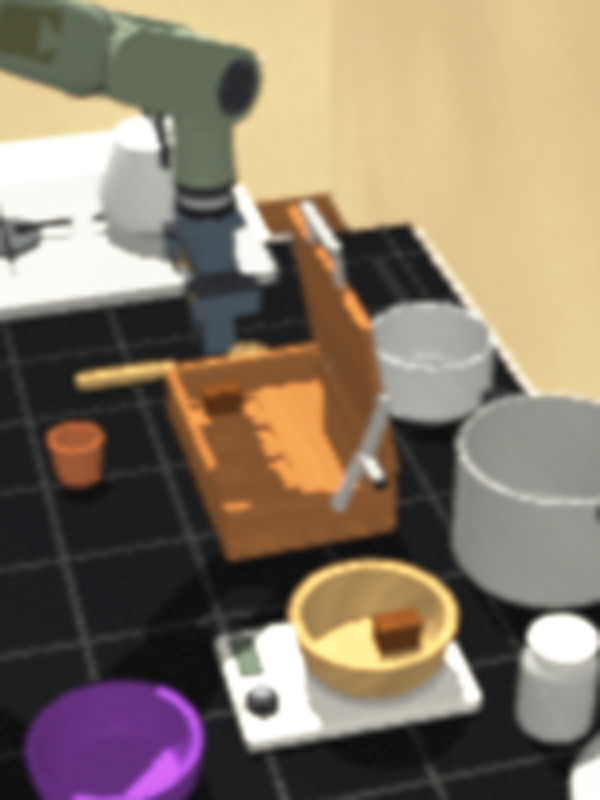

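View pics/g5t.png

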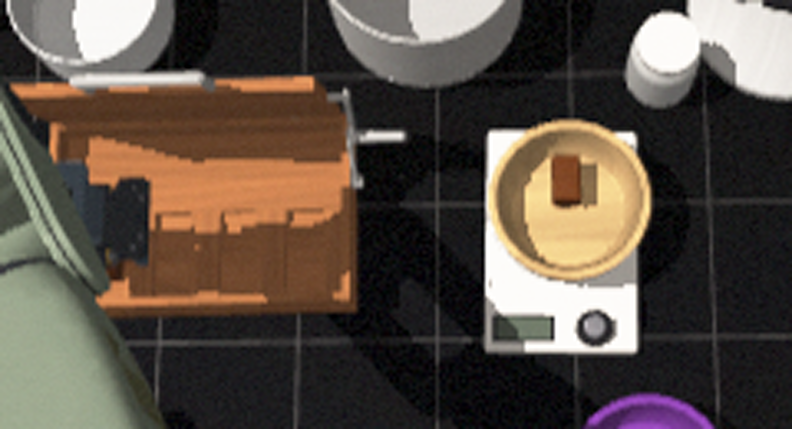

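```bash
python3 - <<'E'
from h import *
f=cams.grab_frame("side"); save(f,"g6",(275,125,335,185),10)
hsv=cv2.cvtColor(f["img"],cv2.COLOR_RGB2HSV)
print(ray(f,(295.7,149.5),71).round(1))
E
```

```text
[533.4 318.9  71. ]
```

View pics/g6.png

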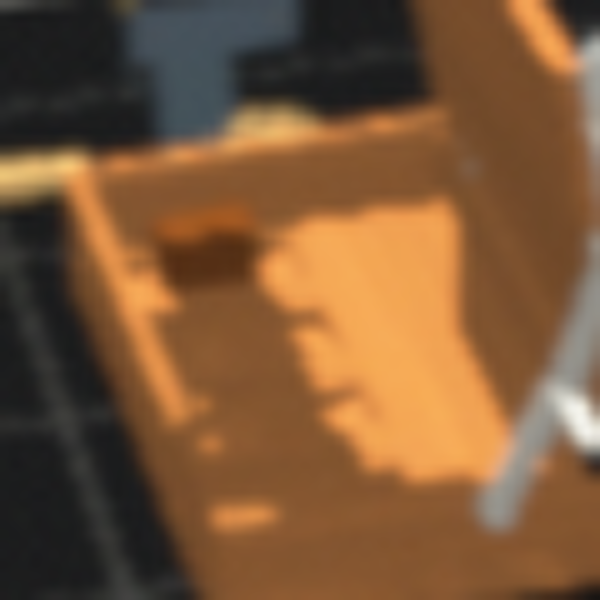

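Call:
arm_command:
  deltas:
    - [0.58, [0, -2, -20], 0]
    - [0.58, [0, -2, -45], 0]
    - [0.58, [0, -2, -65], 0]
    - [0.58, [0, -2, -80], 0]
    - [0.58, [0, -2, -91], 0]
    - [0.58, [0, -2, -91], 0]
    - [0.58, [0, -2, -91], 0]

```text
time_s: 36.85
ee_pos: [528.3, 337.0, 64.1]
ee_rot: [33.2, 89.9, 34.3]
force: [-0.6, -0.3, -0.2]
gripper_width: 53.0
```

Call:
arm_command:
  deltas:
    - [0, [0, 0, 0], 0]
    - [0, [0, 0, 0], 0]
    - [0, [0, 0, 0], 0]
    - [0, [0, 0, 0], 0]
    - [0, [0, 0, 0], 0]
    - [0, [0, 0, 0], 0]
    - [0, [0, 0, 0], 0]
  grip_force: 40

```text
time_s: 37.55
ee_pos: [528.4, 343.6, 66.0]
ee_rot: [69.4, 89.2, 70.4]
force: [-4.6, 16.5, 4.6]
gripper_width: 29.8
```

Call:
arm_command:
  deltas:
    - [0, [0, 0, 10], 0]
    - [0, [0, 0, 25], 0]
    - [0, [0, 0, 45], 0]
    - [0, [0, 0, 70], 0]
    - [0, [0, 0, 100], 0]
    - [0, [0, 0, 130], 0]
    - [0, [0, 0, 150], 0]
    - [0, [0, 0, 150], 0]

```text
time_s: 38.35
ee_pos: [529.0, 337.8, 216.8]
ee_rot: [30.1, 89.6, 31.2]
force: [0.6, 0.8, -0.4]
gripper_width: 30.1
```

```bash
python3 - <<'E'
from h import *
st()
f=cams.grab_frame("side"); save(f,"g7",(250,50,370,230),4)
E
```

```text
t 38.35 tcp [529.  337.8 216.8] xdir [ 0.007  0.004 -1.   ] jaw yaw 91.05 F [ 0.6  0.8 -0.4] w 30.1 q [ 31.5  23.1  83.4  -0.   73.  -59.5]
```

View pics/g7.png

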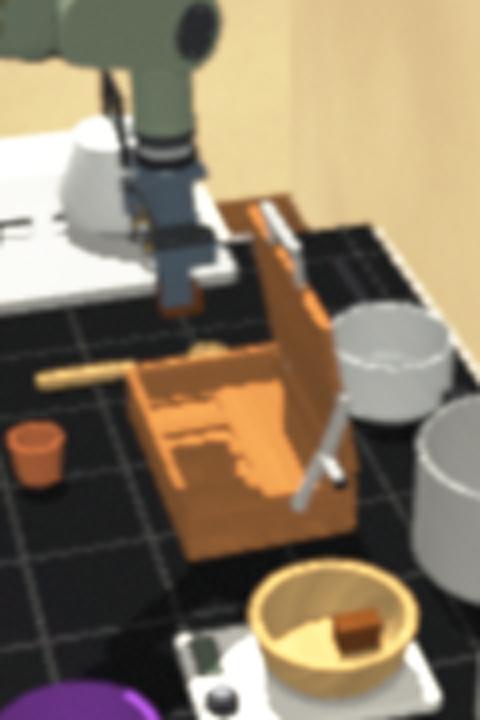

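Call:
arm_command:
  deltas:
    - [0, [0, -10, 20], 0]
    - [0, [0, -40, 30], 0]
    - [0, [0, -80, 30], 0]
    - [0, [0, -125, 30], 0]
    - [0, [0, -170, 30], 0]
    - [0, [0, -215, 30], 0]
    - [0, [0, -260, 30], 0]
    - [0, [0, -305, 25], 0]
    - [0, [0, -350, 20], 0]
    - [0, [5, -395, 5], 0]
    - [0, [10, -435, -15], 0]
    - [0, [17, -462, -40], 0]
    - [0, [19, -475, -65], 0]
    - [0, [19, -478, -80], 0]
    - [0, [19, -478, -85], 0]
    - [0, [19, -478, -85], 0]
  grip_force: 50

```text
time_s: 40.0
ee_pos: [545.4, -140.7, 126.2]
ee_rot: [160.1, 89.8, 161.1]
force: [0.4, -0.4, 0.2]
gripper_width: 30.0
```

```bash
python3 - <<'E'
from h import *
st()
f=cams.grab_frame("side")
save(f,"g8",(270,120,390,260),5)
E
```

```text
t 40.0 tcp [ 545.4 -140.7  126.2] xdir [-0.003  0.001 -1.   ] jaw yaw 91.04 F [ 0.4 -0.4  0.2] w 30.0 q [ -15.6   22.    99.4    0.    58.9 -106.7]
```

View pics/g8.png

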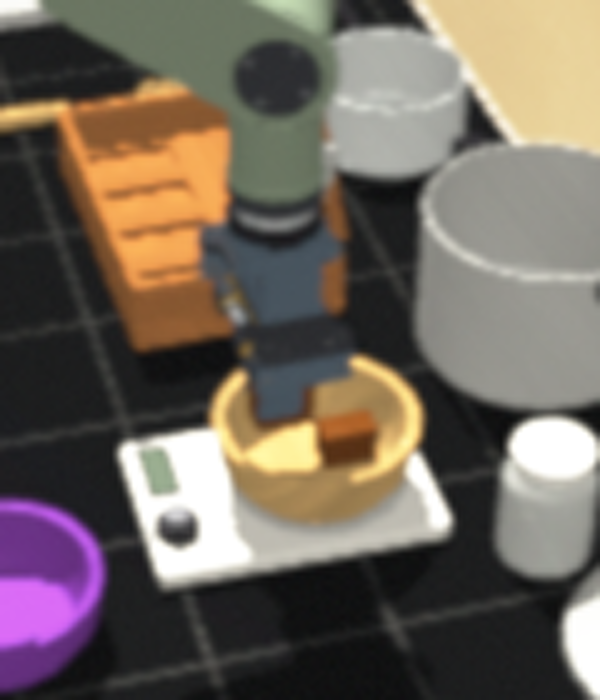

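Call:
arm_command:
  deltas:
    - [0, [1, 0, -15], 0]
    - [0, [1, 0, -30], 0]
    - [0, [1, 0, -42], 0]
    - [0, [1, 0, -50], 0]
    - [0, [1, 0, -53], 0]
    - [0, [1, 0, -53], 0]
    - [0, [1, 0, -53], 0]

```text
time_s: 40.75
ee_pos: [547.9, -141.2, 75.3]
ee_rot: [-13.2, 89.9, -12.2]
force: [0.3, -0.5, -1.5]
gripper_width: 29.9
```

```bash
python3 - <<'E'
from h import *
st()
f=cams.grab_frame("side")
save(f,"g9",(290,160,370,240),8)
E
```

```text
t 40.75 tcp [ 547.9 -141.2   75.3] xdir [ 0.001 -0.    -1.   ] jaw yaw 91.05 F [ 0.3 -0.5 -1.5] w 29.9 q [ -15.6   25.2  102.7    0.    52.1 -106.7]
```

View pics/g9.png

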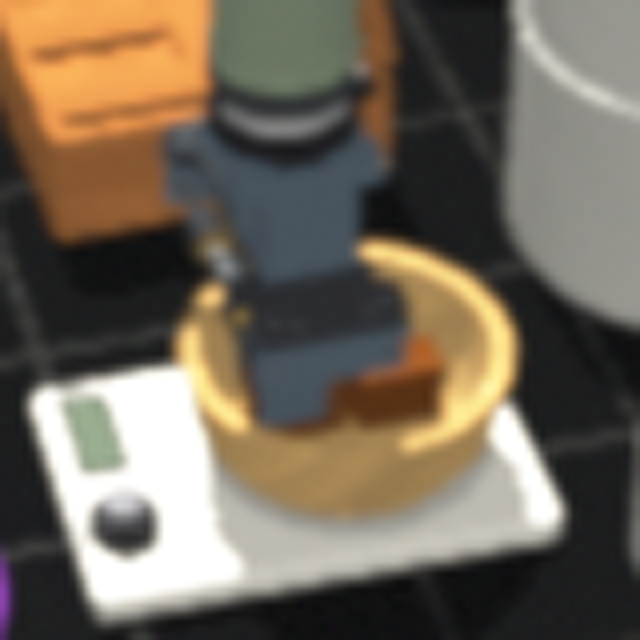

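Now release, rise, and go back to a spot where I can look.

Call:
arm_command:
  deltas:
    - [0, [0, 0, 0], 0]
    - [0.48, [0, 0, 0], 0]
    - [0.48, [0, 0, 0], 0]
    - [0.48, [0, 0, 0], 0]
    - [0.48, [0, 0, 10], 0]
    - [0.48, [0, 0, 30], 0]
    - [0.48, [0, 0, 60], 0]
    - [0.48, [0, 0, 100], 0]
    - [0.48, [-40, 0, 140], 0]
    - [0.48, [-90, 0, 170], 0]
    - [0.48, [-140, 0, 190], 0]
    - [0.48, [-170, 0, 190], 0]
    - [0.48, [-170, 0, 190], 0]

```text
time_s: 42.1
ee_pos: [373.1, -140.6, 267.1]
ee_rot: [-41.1, 89.9, -40.1]
force: [0.2, 0.1, 0.6]
gripper_width: 43.8
```

```bash
python3 - <<'E'
from h import *
st()
f=cams.grab_frame("side"); t=cams.grab_frame("top")
save(f,"g10",(250,100,390,250),5)
save(t,"g10t",(240,130,390,260),5)
for d in cams.silhouettes(t,"bowl_mid"):
  if abs(d["centre"][0]-330)<15 and d["region"].sum()<2500:
    cs=max(cv2.findContours(d["region"].astype(np.uint8),0,2)[0],key=len);e=cv2.fitEllipse(cs);print(e,ray(t,e[0],93))
for fr in(t,f):
    print("loaf",[(round(d["conf"],2),np.round(d["centre"],1)) for d in cams.silhouettes(fr,"loaf1_mid")])
    print("knee",[(round(d["conf"],2),np.round(d["centre"],1)) for d in cams.silhouettes(fr,"knee_pin")])
E
```

```text
t 42.1 tcp [ 373.1 -140.6  267.1] xdir [ 0.002 -0.001 -1.   ] jaw yaw 90.95 F [0.2 0.1 0.6] w 43.8 q [ -22.3    0.4  105.7   -0.    73.7 -113.2]
((332.29833984375, 188.28237915039062), (41.97010040283203, 51.16354751586914), 91.23208618164062) [ 587.10085085 -143.52542211   93.        ]
loaf [(0.24, array([270.4, 171. ]))]
knee [(0.58, array([272.8, 173. ]))]
loaf [(0.56, array([326.7, 129.6]))]
knee [(0.56, array([334.4, 166.5]))]
```

View pics/g10.png

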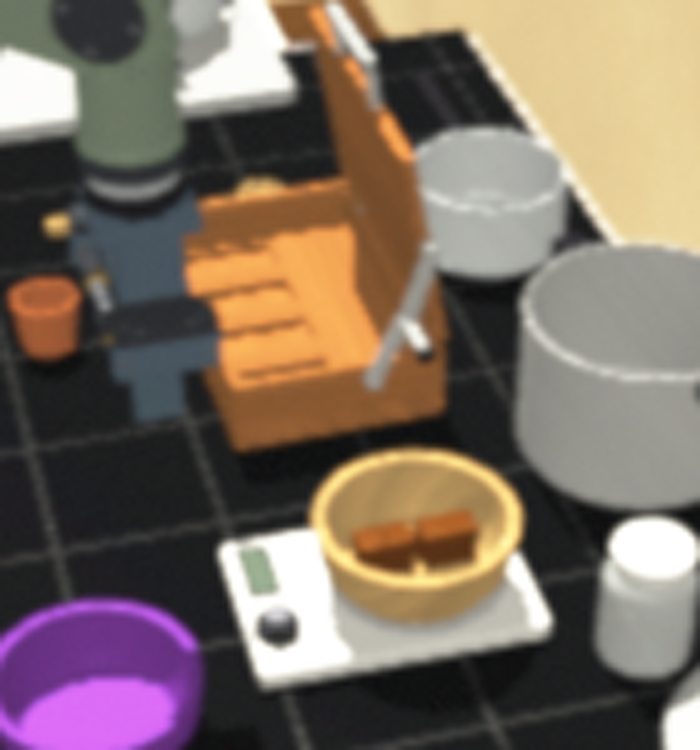

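View pics/g10t.png

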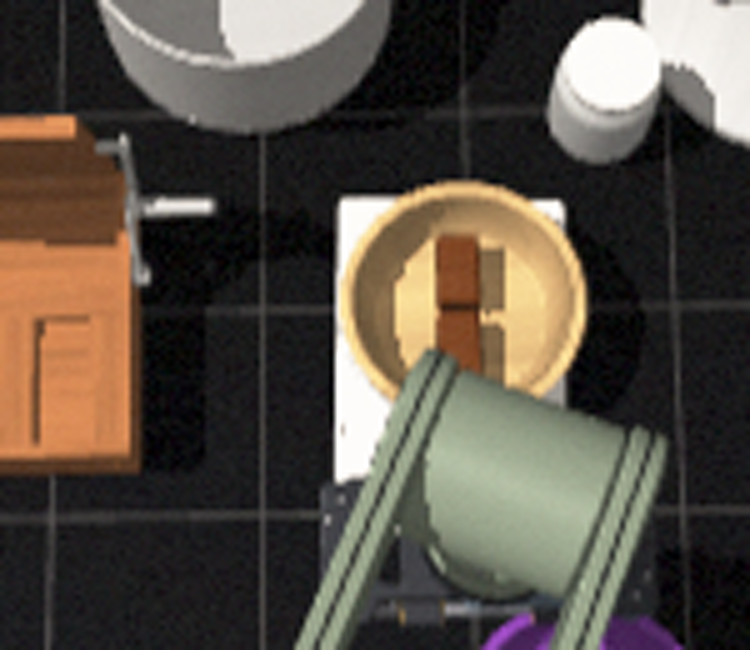

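```bash
python3 - <<'E'
from h import *
f=cams.grab_frame("side"); t=cams.grab_frame("top")
save(f,"k0",(310,140,350,190),12); save(t,"k0t",(255,150,295,190),12)
P=tri([t,f],[(282.3,171.4),(334,169)]); print(P.round(1),proj(t,P),proj(f,P))
for z in(125,130,135): print(z,ray(t,(282.3,171.4),z).round(1),ray(t,(269,171.4),z).round(1))
# pot near rim
for z in(100,130,160): print(z,ray(t,(240+250/5,130+65/5),z).round(), ray(t,(240+250/5,130+130/5),0).round())
E
```

```text
[637.8  24.5 134.5] [[282.33130691 171.0444303 ]] [[333.74044488 169.08766689]]
125 [639.4  25.3 125. ] [639.9  70.2 125. ]
130 [637.9  24.9 130. ] [638.4  69.6 130. ]
135 [636.4  24.5 135. ] [636.9  69.1 135. ]
100 [750.   1. 100.] [736.   7.   0.]
130 [738.  -1. 130.] [736.   7.   0.]
160 [727.  -2. 160.] [736.   7.   0.]
```

View pics/k0.png

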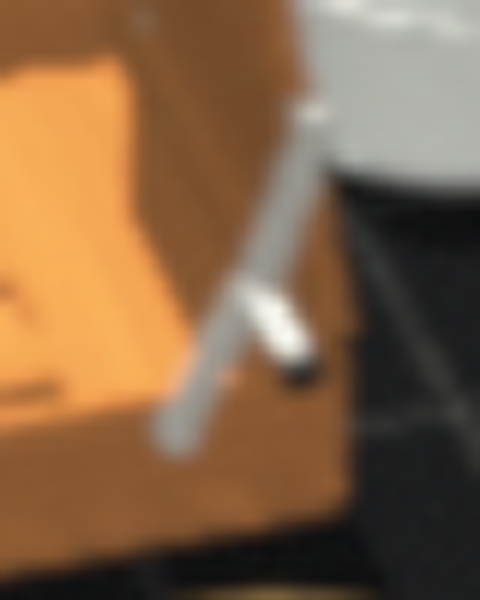

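View pics/k0t.png

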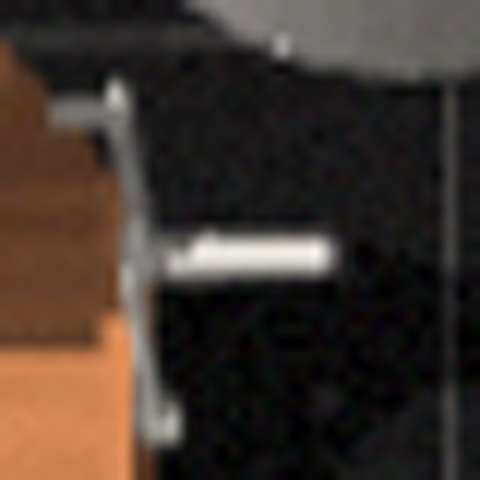

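Call:
arm_command:
  deltas:
    - [0.7, [35, 25, 10], -1.571]
    - [0.7, [70, 50, 10], -1.571]
    - [0.7, [105, 75, 10], -1.571]
    - [0.7, [140, 100, 10], -1.571]
    - [0.7, [175, 125, 10], -1.571]
    - [0.7, [210, 150, 10], -1.571]
    - [0.7, [240, 165, 10], -1.571]
    - [0.7, [260, 170, 5], -1.571]
    - [0.7, [265, 170, 0], -1.571]
    - [0.7, [265, 170, -20], -1.571]
    - [0.7, [265, 170, -40], -1.571]
    - [0.7, [265, 170, -60], -1.571]
    - [0.7, [265, 170, -70], -1.571]
    - [0.7, [265, 170, -70], -1.571]
    - [0.7, [265, 170, -70], -1.571]

```text
time_s: 44.05
ee_pos: [643.0, 29.0, 195.1]
ee_rot: [91.5, 90.0, 2.5]
force: [0.3, -0.5, -0.2]
gripper_width: 63.6
```

```bash
python3 - <<'E'
from h import *
st()
f=cams.grab_frame("side"); t=cams.grab_frame("top")
save(f,"k1",(280,60,380,220),5); save(t,"k1t",(220,120,320,220),6)
E
```

```text
t 44.05 tcp [643.   29.  195.1] xdir [ 0.001  0.    -1.   ] jaw yaw 1.04 F [ 0.3 -0.5 -0.2] w 63.6 q [ 1.6 25.5 82.7  0.  71.7  0.5]
```

View pics/k1.png

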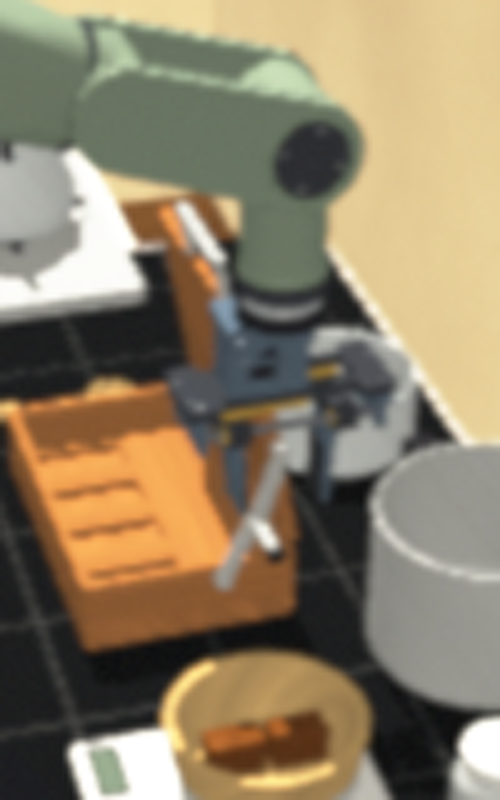

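View pics/k1t.png

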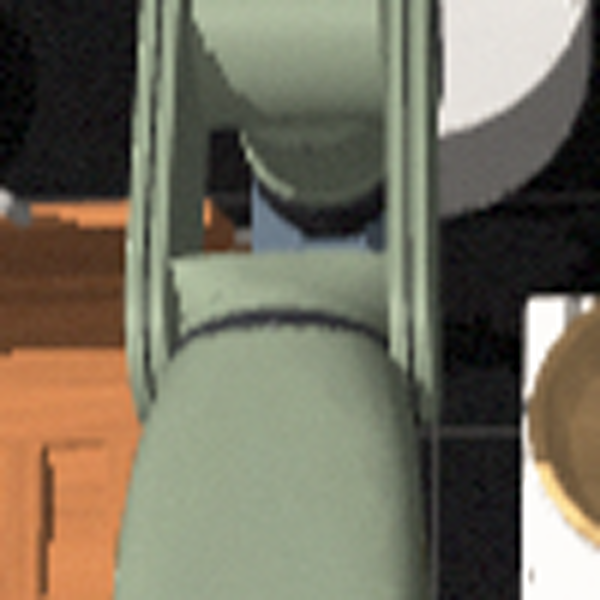

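Call:
arm_command:
  deltas:
    - [0.7, [-3, 0, -20], 0]
    - [0.7, [-3, 0, -40], 0]
    - [0.7, [-3, 0, -55], 0]
    - [0.7, [-3, 0, -66], 0]
    - [0.7, [-3, 0, -66], 0]
    - [0.7, [-3, 0, -66], 0]

```text
time_s: 44.75
ee_pos: [640.0, 28.9, 129.6]
ee_rot: [90.1, 89.9, 1.2]
force: [0.0, 0.0, 0.1]
gripper_width: 63.8
```

```bash
python3 - <<'E'
from h import *
st()
f=cams.grab_frame("side"); save(f,"k2",(290,110,370,200),7)
E
```

```text
t 44.75 tcp [640.   28.9 129.6] xdir [ 0.001  0.    -1.   ] jaw yaw 1.03 F [0.  0.  0.1] w 63.8 q [ 1.6 28.  88.4 -0.  63.4  0.5]
```

View pics/k2.png

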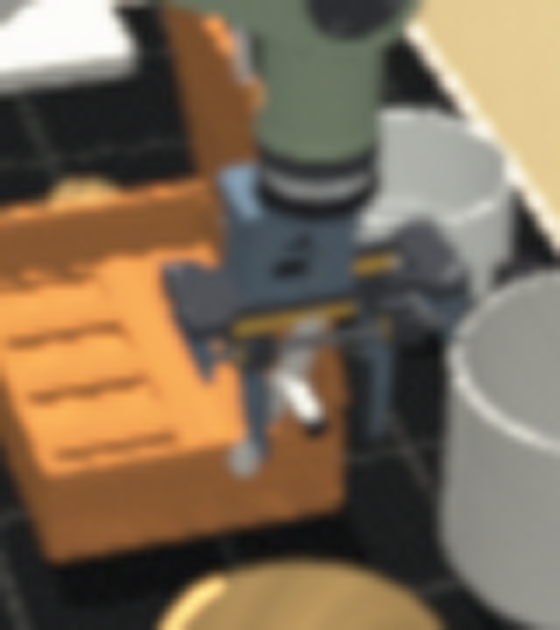

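Call:
arm_command:
  deltas:
    - [0.7, [-10, 0, 0], 0]
    - [0.7, [-20, 0, 0], 0]
    - [0.7, [-28, 0, 0], 0]
    - [0.7, [-34, 0, 1], 0]
    - [0.7, [-40, 0, 2], 0]
    - [0.7, [-46, 0, 3], 0]
    - [0.7, [-52, 0, 4], 0]
    - [0.7, [-58, 0, 5], 0]
    - [0.7, [-64, 0, 5], 0]
    - [0.7, [-68, 0, 5], 0]
    - [0.7, [-68, 0, 5], 0]

```text
time_s: 45.9
ee_pos: [570.4, 28.9, 133.6]
ee_rot: [-94.0, 89.9, 177.0]
force: [-0.1, 0.4, -0.0]
gripper_width: 64.0
```

```bash
python3 - <<'E'
from h import *
st()
f=cams.grab_frame("side"); save(f,"k3",(270,80,370,200),6)
E
```

```text
t 45.9 tcp [570.4  28.9 133.6] xdir [-0.001  0.    -1.   ] jaw yaw 1.03 F [-0.1  0.4 -0. ] w 64.0 q [ 1.7 22.1 97.9  0.  60.1  0.7]
```

View pics/k3.png

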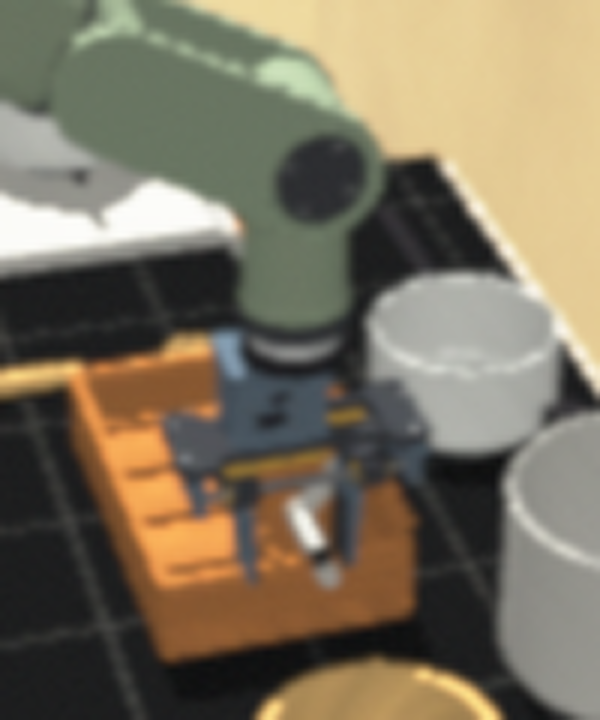

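Call:
arm_command:
  deltas:
    - [0.7, [0, 0, 40], 0]
    - [0.7, [0, -15, 85], 0]
    - [0.7, [0, -50, 130], 0]
    - [0.7, [-30, -90, 140], 0]
    - [0.7, [-70, -120, 140], 0]
    - [0.7, [-110, -140, 140], 0]
    - [0.7, [-150, -160, 140], 0]
    - [0.7, [-190, -170, 140], 0]
    - [0.7, [-200, -170, 140], 0]
    - [0.7, [-200, -170, 140], 0]

```text
time_s: 46.95
ee_pos: [370.7, -141.2, 274.2]
ee_rot: [82.4, 89.9, -6.6]
force: [0.4, 0.4, 0.3]
gripper_width: 63.8
```

```bash
python3 - <<'E'
from h import *
st()
f=cams.grab_frame("side"); save(f,"k4",(250,60,390,240),4)
E
```

```text
t 46.95 tcp [ 370.7 -141.2  274.2] xdir [ 0.001 -0.    -1.   ] jaw yaw 0.94 F [0.4 0.4 0.3] w 63.8 q [-22.5   0.  105.1   0.   74.8 -23.5]
```

View pics/k4.png

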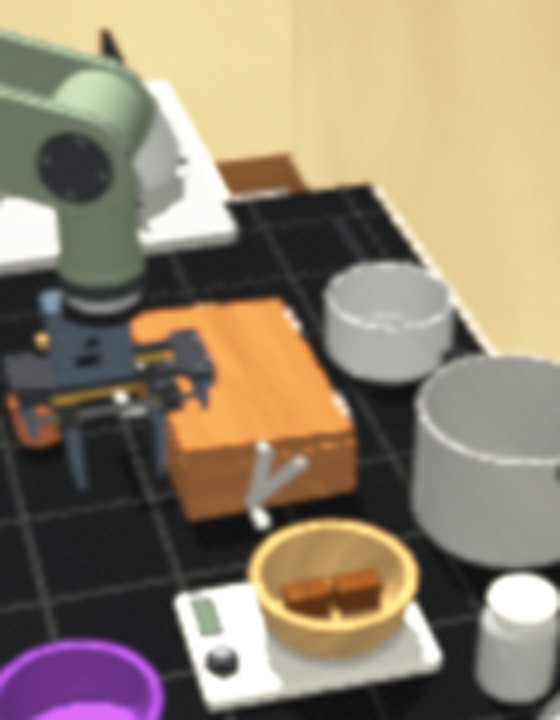

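Call:
arm_command:
  deltas:
    - [0.7, [-40, -50, 0], 0]
    - [0.7, [-60, -100, 0], 0]
    - [0.7, [-60, -150, 0], 0]
    - [0.7, [-60, -190, 0], 0]
    - [0.7, [-60, -190, 0], 0]
    - [0.7, [-60, -190, 0], 0]
    - [0.7, [-60, -190, 0], 0]
    - [0.7, [-60, -190, 0], 0]
    - [0.7, [-60, -190, 0], 0]
    - [0.7, [-60, -190, 0], 0]
    - [0.7, [-60, -190, 0], 0]
    - [0.7, [-60, -190, 0], 0]
    - [0.7, [-60, -190, 0], 0]
    - [0.7, [-60, -190, 0], 0]
    - [0.7, [-60, -190, 0], 0]
    - [0.7, [-60, -190, 0], 0]
    - [0.7, [-60, -190, 0], 0]
    - [0.7, [-60, -190, 0], 0]
    - [0.7, [-60, -190, 0], 0]
    - [0.7, [-60, -190, 0], 0]

```text
time_s: 49.0
ee_pos: [311.4, -331.1, 273.8]
ee_rot: [99.7, 90.0, 10.7]
force: [-0.4, -0.4, -0.1]
gripper_width: 63.9
```

```bash
python3 - <<'E'
from h import *
st()
f=cams.grab_frame("side"); t=cams.grab_frame("top")
save(f,"e_s",(240,110,400,260),5); save(t,"e_t",(130,130,400,290),2.9); save(t,"e_c",(160,150,300,260),5)
a=cv2.imread("pics/top0.png").astype(int); b=t["img"][:,:,::-1].astype(int)
r=(slice(150,250),slice(165,290)); print("chest diff vs start", np.abs(a[r]-b[r]).mean(), (np.abs(a[r]-b[r]).max(2)>60).sum())
for d in cams.silhouettes(t,"bowl_mid"):
  if abs(d["centre"][0]-330)<15 and d["region"].sum()<2500:
    cs=max(cv2.findContours(d["region"].astype(np.uint8),0,2)[0],key=len);e=cv2.fitEllipse(cs);print(e,ray(t,e[0],93))
E
```

```text
t 49.0 tcp [ 311.4 -331.1  273.8] xdir [ 0.  0. -1.] jaw yaw 1.03 F [-0.4 -0.4 -0.1] w 63.9 q [-48.2   5.6  99.2   0.   75.2 -49.2]
chest diff vs start 2.9678666666666667 0
((332.1307678222656, 189.68350219726562), (47.79682922363281, 48.86982345581055), 122.73970794677734) [ 582.16972605 -142.85839656   93.        ]
```

View pics/e_t.png

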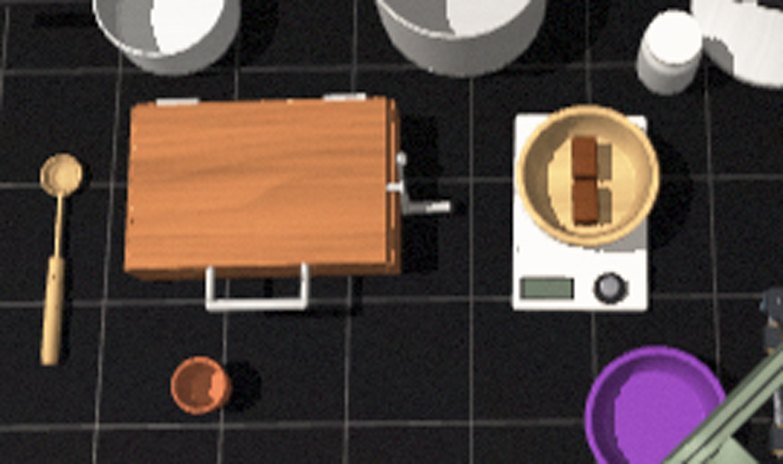

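View pics/e_s.png

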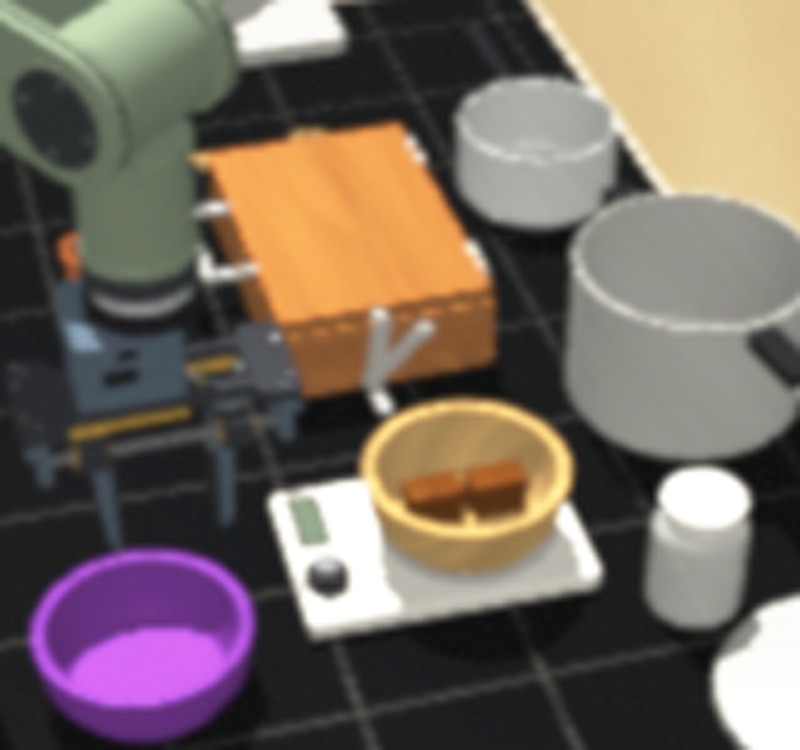

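View pics/e_c.png

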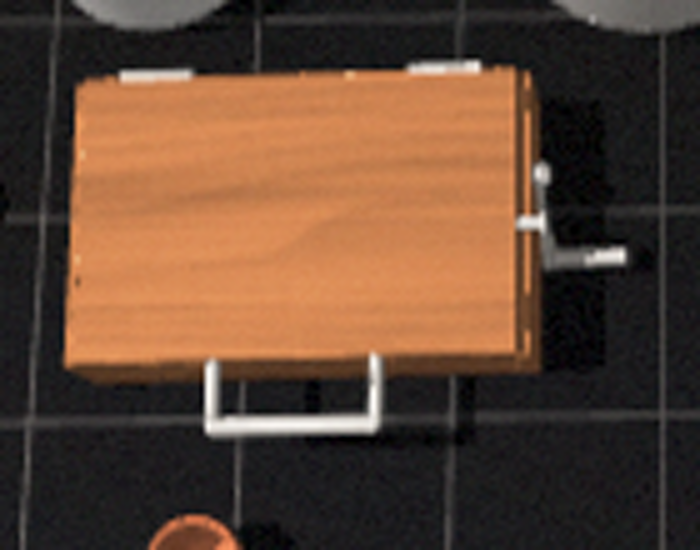

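The chest looks the same as in the first picture: lid shut, stay folded, no changed pixels. The bowl is on the plate with both loaves in it, and the arm touches nothing. I'll hand it in.

```bash
python3 -c "
from workcell import env
print(env.job_done())"
```

```text
the job is handed in; nothing more can be done
None
```

I completed every step of the task and handed the job in at about 49 s; the hand-in gives no verdict.

**What I did**
- I set the large wooden bowl on the plate, let go of it, and pressed tare. The force readings showed the button's spring, then a hard stop, so it went fully down.
- I raised the lid by its bar until the stay locked; it stood open with nobody holding it. I did not measure the knee angle.
- There were two loaves in the chest; the other two recesses were empty. Both loaves went into the bowl.
- I pulled the knee pin forward, and the lid sank shut by itself.

**Last checks**
- **Chest:** no pixel around it differed noticeably from the first picture, so the lid is shut and the stay folded.
- **Bowl:** its centre measured about (582, -143) mm against the plate's (582, -139). That is within about 4 mm of the middle, and it stands upright with both loaves inside.
- **Other kitchenware:** the spoon, jar and salt cup look to be where they started; I judged this by eye.
- **Arm:** clear of everything, with about zero force on the tool.

**What disagreed**
- The loaf detector never found a loaf, so I measured the loaves from the pictures by hand. The size of their top faces came out right (50 × 30 mm).
- The fingertips reached about 15 mm past the TCP when closed, not the stated 11.
- The bar was 3 to 4 mm further back than the first camera fit, and I corrected for that as I went.

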